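# Put the mixed-up components back in their own trays

### The arm

A 6-joint arm with a two-finger parallel gripper is mounted at the origin on the work surface. World frame = base frame: x ahead of the robot, y to its left, z up, the work surface at z = 0. Lengths are in m, angles in rad, forces in N, time in s.
With the tool pointing down it reaches from about 0.375 to 0.9 m from the base axis. Payload 3.1 kg.
Tool frame: the origin (TCP) lies at the very end of the fingers, on their centre line; the grasp point (between the pads) lies 19 mm behind it; y points along the fingers, z is the direction in which the jaws open and shut, and the axes are right-handed (so a half turn about y gives the same grasp; the last joint's range is limited). The gripper opens to 85 mm and grips with 20 to 120 N. Pads are 22 mm wide; open, the fingers measure 114 mm over their backs; the gripper's body (76 mm by 85 mm) begins 54 mm behind the grasp point. The pads swing forward as they close: fully open they stand 13 mm farther back than shut.
Start: joints at [1.004, 0.527, 1.433, -0, 1.181, -0.178], TCP at [0.236, 0.579, 0.205] pointing down, gripper open.
Joint ranges: [-3.08, 3.08], [-0.75, 2.2], [0.22, 2.44], [-1.43, 4.57], [0, 2.65], [-2.85, 2.85]. Speed limits (rad/s): [2.79, 2.79, 3.14, 3.14, 3.14, 3.14].

### API

Orientations are given as [roll, pitch, yaw] about the fixed x, y, z axes, in that order (R = Rz(yaw) Ry(pitch) Rx(roll)).
In Python, from workcell import bot gives the robot as it stands.
- The arm moves only by the tool carry_out, never from a script. Its argument "series" is a list of rows, each a list of 3 entries, a list of its own where there are three numbers: the finger opening in m, from 0 to 0.0854, then the shift along the tool's x, y, z in m, then the turn about the tool's y in degrees. A call has 1 to 10 rows; each row is the pose to reach, as a shift and turn from the pose commanded when the call began, along the tool's axes at that moment; what a row does not reach only later rows make up. A row lasts 1/10 s, in which the tool goes at most 50 mm and 8.59 degrees, less where a joint would pass 70% of its speed; a pose out of reach is approached as far as the arm can. A call with a gripper value outside its range is refused whole. The fingers move at their own pace and stop on an object; the grip force is fixed at half the most. Time passes only in rows, so rows that repeat a pose let the fingers close. It gives the time, the measured TCP pose, the force and the opening at its end, in the units of the state.
- bot.state(): the state, without advancing time (a new reading comes with each control period).
- bot.snapshot(name): name is "side" or "top"; returns the picture (400x640x3 uint8, red, green, blue); there is no depth.
- bot.camera_model(name): a dict with "fx", "fy", "cx", "cy" (pixels), "view" (4x4, takes a point from world to camera coordinates). Camera axes: x right, y down, z forward; pixel columns grow to the right and rows downward; lengths in m; the calibration is good to about 2 mm. A picture is of the moment at which its call begins. camera_model takes no time and is no camera call.
- bot.hand_in(): hands the job in, once; it reports no verdict.
Trained networks look in the newest picture that a camera, given by its name, has taken for a name from the list of things; names that differ only in an ending like _2 or _b are one class to them, and where a whole thing is asked for, a point or a joint stands for the part that bears it (a point fixed in the world has none). Each returns a list of dicts, best first, with "conf" (0 to 1); they miss things now and then, are a little off and sometimes report something else, mostly with a low value. They report only what shows in the picture. A call takes as long as a camera call. They do not tell look-alikes from the thing itself.
- bot.spot_in(query, camera): "pixel" ([column, row] in pixels, amid what is visible of it).
The state is a dict: "time_s": time; "joints": joint angles; "joint_velocities": joint speeds; "joint_efforts": joint torques, N m; "tool_pos": TCP position; "tool_rot": TCP orientation; "force": force on the tool from outside, world axes, zero at the start; "moment": the same for the moment, N m; "width": finger opening in m.
Only numpy, scipy, OpenCV 4.12 (cv2) and the standard library are available. Lean on these libraries where they do the work, as an engineer would, in place of code of your own. Each camera call takes 0.05 s, during which the arm holds its last target.

### The job

After the practical the four components on the lab bench were put back into each other's trays. Put each one in the middle of its own tray: the ring choke in the large round dish, the can capacitor in the small round dish, the transformer in the square tray, and the heat sink in the oblong tray, lying lengthwise in it; the empty cork mat is free for parking a part meanwhile. Set every part down upright on its base without dropping it, and leave the multimeter where it is.

Things in the scene. Friction and masses are not known exactly. Their poses are not given: they have to be found in the camera images.
- choke: Ring choke: a copper ring with dark stripes, lying flat, outer diameter 54 mm, hole 26 mm, 28 mm high, about 150 g. Origin: centre of its underside; z up along the ring's axis. At the start it lies in the square tray or the oblong tray.
- capacitor: Can capacitor: upright black cylinder with a bright band and bright top, 36 mm diameter, 58 mm high, two 4 mm brass terminals on top, about 90 g. Origin: centre of its underside; z up along its axis. At the start it stands in the square tray or the oblong tray, the one without the choke.
- transformer: Small transformer: dark steel core 48 mm (x) by 24 mm (y) by 42 mm high, through a pale winding 30 mm (x) by 42 mm (y) from 5 to 37 mm up, on a foot plate 48 by 42 by 3 mm; about 280 g. The core's flat ends, 48 mm apart along its x axis, are the place to grip. Origin: centre of its underside; z up. At the start it stands in the large or the small round dish.
- heatsink: Finned aluminium heat sink, 34 mm wide (x), 60 mm long (y), 32 mm high, with five upright fins along its length (y) on a 6 mm base; about 110 g. Grip it across its width (x), on the outer fins. Origin: centre of its underside; z up. At the start it stands in the large or the small round dish, the one without the transformer.
- large_dish: Large round grey dish, outer diameter 112 mm, inner 104 mm: home of the ring choke. Fixed to the bench. Plastic, floor 3 mm thick, rim 4 mm thick and only 8 mm high above the bench. Origin: centre of its underside, on the bench; z up.
- small_dish: Small round grey dish, outer diameter 90 mm, inner 82 mm: home of the capacitor. Fixed to the bench. Plastic, floor 3 mm thick, rim 4 mm thick and only 8 mm high above the bench. Origin: centre of its underside, on the bench; z up.
- square_tray: Square grey tray, 96 by 96 mm outside, 88 mm inside: home of the transformer. Fixed to the bench. Plastic, floor 3 mm thick, rim 4 mm thick and only 8 mm high above the bench. Origin: centre of its underside, on the bench; z up.
- long_tray: Oblong grey tray, 76 mm (x) by 126 mm (y) outside, 68 by 118 mm inside; its y axis runs along its length: home of the heat sink. Fixed to the bench. Plastic, floor 3 mm thick, rim 4 mm thick and only 8 mm high above the bench. Origin: centre of its underside, on the bench; z up.
- mat: Square cork mat, 100 by 100 mm, 4 mm thick, fixed to the bench and empty at the start: a free spot for any one part. Origin: centre of its underside; z up.
- multimeter: Bystander: yellow hand-held multimeter lying on its back, 130 mm (x) by 72 mm (y), 40 mm high with its dial. Origin: centre of its underside. Not to be disturbed. It and the five places take six points on the bench in any arrangement, about 17 cm apart fore and aft and 23 cm sideways.
Things that resemble listed ones, but are neither listed nor needed, are in the scene too. What is shaped like the transformer but green is not meant.

How it is judged:
At the end, for the whole second after the job is handed in: Each part is within 15 mm of the centre of its own tray (named in the goal), on its floor (underside under 7 mm above the tray's underside), tilted under 0.1 rad and at rest; the heat sink's length is within 0.3 rad of the oblong tray's length (horizontal distance between choke and large_dish below 0.015 m and z of choke in the frame of large_dish below 0.007 m and angle between each of choke, capacitor, transformer, heatsink's own z axis and vertical below 0.1 rad and linear speed of each of choke, capacitor, transformer, heatsink below 0.02 m/s and angular speed of each of choke, capacitor, transformer, heatsink below 0.2 rad/s and horizontal distance between capacitor and small_dish below 0.015 m and z of capacitor in the frame of small_dish below 0.007 m and horizontal distance between transformer and square_tray below 0.015 m and z of transformer in the frame of square_tray below 0.007 m and horizontal distance between heatsink and long_tray below 0.015 m and z of heatsink in the frame of long_tray below 0.007 m and angle between the y axis of heatsink and the y axis of long_tray, either way round below 0.3 rad); the robot touches nothing.
It fails at once if a part is dropped (falls free, faster than 0.6 m/s, about 2 cm of fall) ((linear speed of choke above 0.6 m/s and contact force between choke and anything else below 0.05 N) or (linear speed of capacitor above 0.6 m/s and contact force between capacitor and anything else below 0.05 N) or (linear speed of transformer above 0.6 m/s and contact force between transformer and anything else below 0.05 N) or (linear speed of heatsink above 0.6 m/s and contact force between heatsink and anything else below 0.05 N)).
It fails at once if the multimeter is moved by more than 2 cm (distance of multimeter from where it was at the start of the episode above 0.02 m).
It also fails if it takes over 128 s, if anything falls off the work surface, if the arm or the gripper's body presses on something with over 40 N, if the wrist force passes 120 N, or if a joint passes its speed limit or range.

## Working session

There is one attempt and no reset: what is moved stays moved. The work goes in short steps, Python scripts to look and compute and a tool call to move; the robot and the scene stay as the last step left them, time stands still between calls to the robot, and variables do not carry over. Pictures are saved under pics/ and viewed, and the job is handed in when it is done.

Besides the shell and the picture viewer there is one more tool, called by a JSON object that holds its "method" and its "body". carry_out: Moves the arm, as the interface text tells. Its arguments: {"type":"object","properties":{"series":{"type":"array"}},"required":["series"]}

```bash
ls -la; mkdir -p pics
python3 - <<'E'
from workcell import bot
import cv2, numpy as np
s=bot.state()
print(s)
for n in ("side","top"):
    im=bot.snapshot(n); cv2.imwrite(f"pics/{n}0.png",im[:,:,::-1])
    m=bot.camera_model(n); print(n,{k:(np.round(v,4).tolist() if not np.isscalar(v) else v) for k,v in m.items()})
for q in ["choke","capacitor","transformer","heatsink","large_dish","small_dish","square_tray","long_tray","mat","multimeter"]:
    for c in ("top","side"):
        print(q,c,[(np.round(d["pixel"],1).tolist(),round(d["conf"],2)) for d in bot.spot_in(q,c)])
print(bot.state()["time_s"])
E
```

```text
total 12
drwxr-xr-x  3 agent agent 4096 Dec  5 18:18 .
drwxr-xr-x 23 root  root  4096 Dec  5 18:18 ..
drwxr-xr-x  2 agent agent 4096 Dec  5 18:18 pics
{'time_s': 0.0, 'joints': array([ 1.00449700e+00,  5.28474460e-01,  1.43388239e+00, -1.04296373e-05,
        1.18139482e+00, -1.78509637e-01]), 'joint_velocities': array([ 0.00202809, -0.00024025, -0.00060486, -0.00098363, -0.00026527,
       -0.00011947]), 'joint_efforts': array([ 1.39466642e-04, -4.42335677e+01, -1.78031731e+01, -4.45349451e-05,
        8.27710668e-03, -2.56883261e-06]), 'tool_pos': array([0.23590613, 0.57794754, 0.20413491]), 'tool_rot': array([-1.57292274e+00,  3.73873566e-04, -3.87786115e-01]), 'force': array([ 0.44062578,  0.23153953, -0.92844387]), 'moment': array([ 0.04784633, -0.00884943, -0.01402698]), 'width': 0.08538349483950251}
side {'fx': 394.41140353972634, 'fy': 394.41140353972634, 'cx': 315.6642361108688, 'cy': 202.24523375689913, 'view': [[0.7817, -0.6236, -0.0118, -0.4082], [-0.4764, -0.5847, -0.6566, 0.2994], [0.4025, 0.5189, -0.7541, 0.7487], [0.0, 0.0, 0.0, 1.0]]}
top {'fx': 423.0482935817729, 'f
[... 366 characters left out ...]
ormer top [([180.8, 147.2], 0.88), ([233.2, 173.4], 0.55)]
transformer side [([277.2, 126.5], 0.61), ([283.8, 151.5], 0.57)]
heatsink top [([441.2, 169.8], 0.85)]
heatsink side [([416.6, 260.9], 0.8), ([410.7, 269.9], 0.4)]
large_dish top [([242.9, 187.3], 0.7)]
large_dish side [([288.7, 161.0], 0.67)]
small_dish top []
small_dish side [([408.4, 271.7], 0.69)]
square_tray top [([340.4, 169.3], 0.84)]
square_tray side [([347.2, 217.4], 0.98)]
long_tray top [([445.9, 255.8], 0.68), ([235.0, 175.5], 0.52)]
long_tray side [([349.3, 327.1], 0.62)]
mat top [([342.0, 255.8], 0.95)]
mat side [([285.5, 245.9], 0.76)]
multimeter top [([223.3, 245.1], 0.79)]
multimeter side [([229.5, 179.3], 0.88)]
1.1
```

View pics/top0.png

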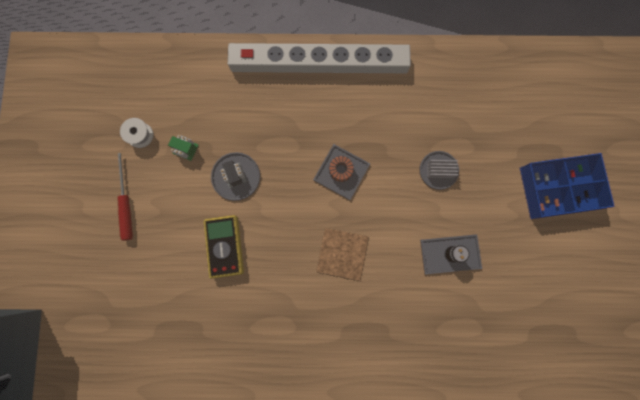

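View pics/side0.png

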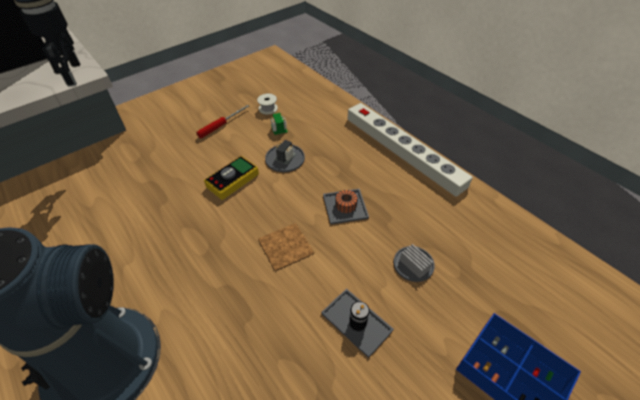

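The top view shows six places:

| Place | Pixel | Holds |
|---|---|---|
| Large dish | (236,177) | transformer |
| Square tray | (342,173) | choke |
| Small dish | (440,170) | heat sink |
| Long tray | (450,256) | capacitor |
| Mat | (343,254) | empty |
| Multimeter | (223,246) | – |

These could be mistaken for the wanted parts, all in the top view:
- **Green block at (182,147):** looks like the transformer, but it is green, so it isn't the one.
- **White spool at (136,132):** could pass for the capacitor or choke, but it's not in a tray.

Next I'll zoom in for a close check and measure.

```bash
cat > h.py <<'E'
import numpy as np, cv2
from workcell import bot
CM={n:bot.camera_model(n) for n in ("side","top")}
def K(n):
    m=CM[n]; return np.array([[m["fx"],0,m["cx"]],[0,m["fy"],m["cy"]],[0,0,1]])
def V(n): return np.array(CM[n]["view"])
def proj(n,P):
    P=np.atleast_2d(P); c=P@V(n)[:3,:3].T+V(n)[:3,3]; u=c@K(n).T; return u[:,:2]/u[:,2:]
def plane(n,uv,z):
    uv=np.atleast_2d(uv).astype(float); d=np.c_[uv,np.ones(len(uv))]@np.linalg.inv(K(n)).T
    R=V(n)[:3,:3]; t=V(n)[:3,3]; C=-R.T@t; d=d@R
    return C+d*((z-C[2])/d[:,2])[:,None]
def rect(im,n,x,y,size,res,z=0.0):
    """orthorectify plane z; image up = +x, left = +y; res m/px"""
    N=int(size/res); h=size/2
    W=np.array([[x+h,y+h,z],[x+h,y-h,z],[x-h,y-h,z],[x-h,y+h,z]])
    H=cv2.getPerspectiveTransform(proj(n,W).astype(np.float32),np.array([[0,0],[N,0],[N,N],[0,N]],np.float32))
    return cv2.warpPerspective(im,H,(N,N),flags=cv2.INTER_CUBIC)
E
python3 - <<'E'
from h import *
t=cv2.imread("pics/top0.png"); s=cv2.imread("pics/side0.png")
def crop(im,n,c,r,w):
    a=im[r-w:r+w,c-w:c+w]; return cv2.resize(a,(260,260),interpolation=cv2.INTER_CUBIC)
T=[(236,177),(342,173),(440,170),(450,256),(343,254),(182,147)]
S=[(285,157),(346,207),(413,264),(357,323),(286,247),(277,125)]
row1=np.hstack([crop(t,"top",c,r,32) for c,r in T[:3]]); row2=np.hstack([crop(s,"side",c,r,32) for c,r in S[:3]])
cv2.imwrite("pics/crop1.png",np.vstack([row1,row2]))
row1=np.hstack([crop(t,"top",c,r,32) for c,r in T[3:]]); row2=np.hstack([crop(s,"side",c,r,32) for c,r in S[3:]])
cv2.imwrite("pics/crop2.png",np.vstack([row1,row2]))
for nm,p in zip(["large","square","small","long","mat","green"],T): print(nm,np.round(plane("top",p,0.004)[0],3))
for nm,p in zip(["large","square","small","long","mat","green"],S): print(nm,np.round(plane("side",p,0.004)[0],3))
E
```

```text
large [0.598 0.234 0.004]
square [ 0.609 -0.007  0.004]
small [ 0.618 -0.231  0.004]
long [ 0.424 -0.247  0.004]
mat [ 0.426 -0.01   0.004]
green [0.667 0.362 0.004]
large [0.6   0.236 0.004]
square [ 0.611 -0.011  0.004]
small [ 0.616 -0.229  0.004]
long [ 0.427 -0.252  0.004]
mat [ 0.424 -0.014  0.004]
green [0.665 0.369 0.004]
```

View pics/crop1.png

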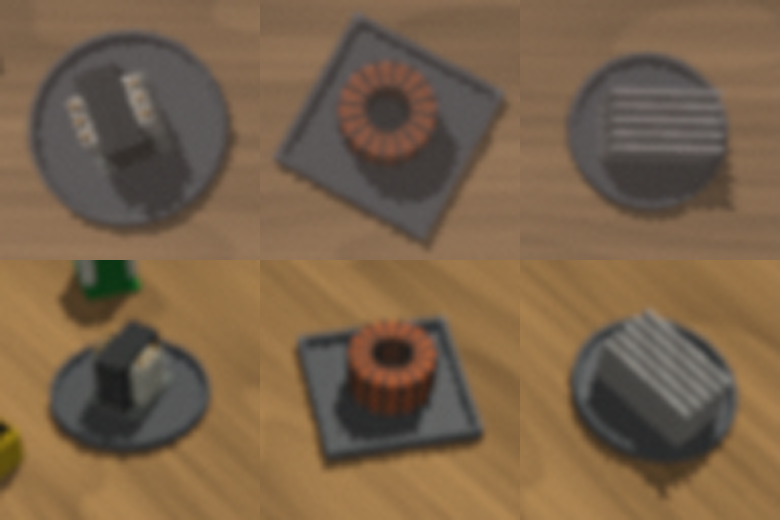

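View pics/crop2.png

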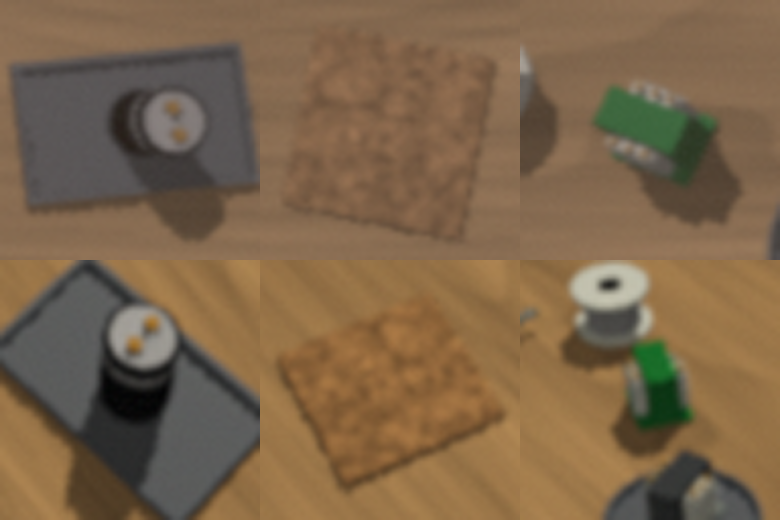

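Run:
```python
from h import *
t=cv2.imread("pics/top0.png"); s=cv2.imread("pics/side0.png")
pl={"large":(.599,.235),"square":(.610,-.009),"small":(.617,-.230),"long":(.425,-.25),"mat":(.425,-.012)}
for n,im in (("top",t),("side",s)):
    print(n)
    for nm,(x,y) in pl.items():
        z=0.004 if nm=="mat" else 0.008
        r=rect(im,n,x,y,0.17,0.0005,z)
        hsv=cv2.cvtColor(r,cv2.COLOR_BGR2HSV); 
        if nm=="mat": continue
        m=(hsv[:,:,1]<70).astype(np.uint8)*255
        m=cv2.morphologyEx(m,cv2.MORPH_CLOSE,np.ones((9,9)))
        cs,_=cv2.findContours(m,cv2.RETR_EXTERNAL,cv2.CHAIN_APPROX_NONE)
        c=max(cs,key=cv2.contourArea)
        cv2.imwrite(f"pics/m_{n}_{nm}.png",np.hstack([r,cv2.cvtColor(m,cv2.COLOR_GRAY2BGR)]))
        def w(px): return np.round((x+0.085-px[1]*.0005, y+0.085-px[0]*.0005),4)
        ra=cv2.minAreaRect(c); el=cv2.fitEllipse(c)
        # box edge directions in world
        b=cv2.boxPoints(ra); bw=np.array([w(p) for p in b]); e=bw[1]-bw[0]; f=bw[2]-bw[1]
        print(nm,"rect",w(ra[0]),"edges mm",np.round(np.hypot(*e)*1e3,1),np.round(np.degrees(np.arctan2(e[1],e[0])),1),np.round(np.hypot(*f)*1e3,1),np.round(np.degrees(np.arctan2(f[1],f[0])),1),"| ell",w(el[0]),np.round(np.array(el[1])*.5,1), "area",cv2.contourArea(c)*.25)
```

```text
top
large rect [0.5994 0.2356] edges mm 110.7 -45.0 113.1 -135.0 | ell [0.5997 0.2355] [111.  112.7] area 9821.875
square rect [ 0.6121 -0.0059] edges mm 98.3 -28.4 98.0 -118.4 | ell [ 0.6122 -0.0059] [113.6 114.7] area 9391.625
small rect [ 0.6181 -0.2275] edges mm 90.2 -41.6 89.7 -131.7 | ell [ 0.6181 -0.2275] [89.2 90.7] area 6344.375
long rect [ 0.4285 -0.2474] edges mm 128.1 -84.0 77.3 -174.0 | ell [ 0.4285 -0.2472] [ 87.5 154.7] area 9683.375
side
large rect [0.5964 0.2328] edges mm 112.2 -86.0 112.2 -176.0 | ell [0.5972 0.2339] [106.8 120.2] area 9941.375
square rect [ 0.61   -0.0075] edges mm 97.0 -28.4 100.0 -118.4 | ell [ 0.6109 -0.0066] [104.8 117. ] area 5850.0
small rect [ 0.6161 -0.2288] edges mm 88.2 -74.5 90.9 -164.5 | ell [ 0.6166 -0.2285] [87.4 92.3] area 6323.25
long rect [ 0.4285 -0.2486] edges mm 126.9 -84.0 79.9 -174.0 | ell [ 0.4277 -0.2488] [ 88.3 152.3] area 9663.25
```

Run:
```python
from h import *
t=cv2.imread("pics/top0.png"); s=cv2.imread("pics/side0.png")
ob={"transformer":(.602,.24,.045),"choke":(.61,-.006,.031),"heatsink":(.617,-.24,.035),"capacitor":(.43,-.26,.061),"mat":(.425,-.012,.004)}
rows=[]
for n,im in (("top",t),("side",s)):
    rs=[]
    for nm,(x,y,z) in ob.items():
        r=rect(im,n,x,y,0.13,0.0005,z)
        for k in range(0,260,20):
            cv2.line(r,(k,0),(k,4),(255,255,255),1); cv2.line(r,(0,k),(4,k),(255,255,255),1)
        cv2.drawMarker(r,(130,130),(0,255,255),cv2.MARKER_CROSS,8)
        rs.append(r)
    rows.append(rs)
cv2.imwrite("pics/ob1.png",np.vstack([np.hstack(rows[0][:3]),np.hstack(rows[1][:3])]))
cv2.imwrite("pics/ob2.png",np.vstack([np.hstack(rows[0][3:]),np.hstack(rows[1][3:])]))
```

```text
(no output)
```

View pics/ob1.png

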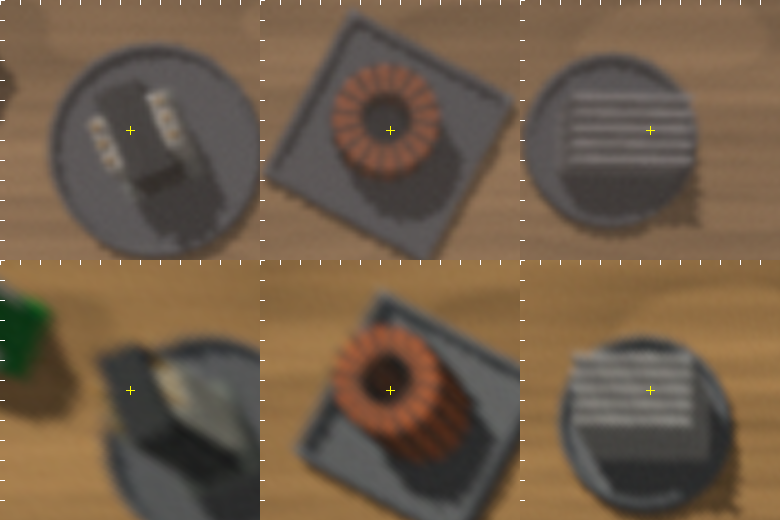

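View pics/ob2.png

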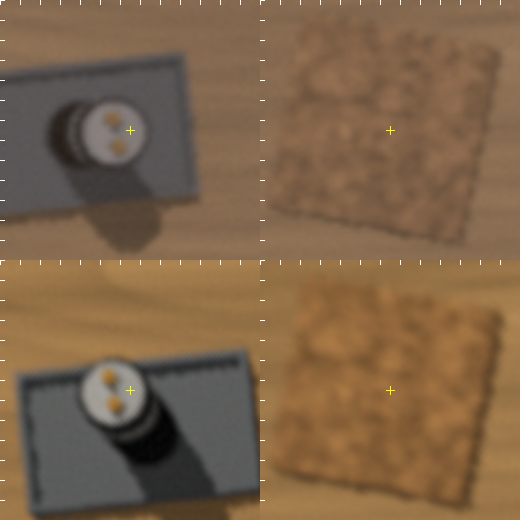

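```bash
cat > fit.py <<'E'
from h import *
from scipy.optimize import minimize
UP=6
def box(lx,ly,z0,z1):
    X,Y=lx/2,ly/2
    return {"t":[(-X,-Y,z1),(X,-Y,z1),(X,Y,z1),(-X,Y,z1)],"x+":[(X,-Y,z0),(X,Y,z0),(X,Y,z1),(X,-Y,z1)],"x-":[(-X,-Y,z0),(-X,Y,z0),(-X,Y,z1),(-X,-Y,z1)],
            "y+":[(-X,Y,z0),(X,Y,z0),(X,Y,z1),(-X,Y,z1)],"y-":[(-X,-Y,z0),(X,-Y,z0),(X,-Y,z1),(-X,-Y,z1)]}
NRM={"t":(0,0,1),"x+":(1,0,0),"x-":(-1,0,0),"y+":(0,1,0),"y-":(0,-1,0)}
TR=[box(.048,.042,0,.003),box(.030,.042,.005,.037),box(.048,.024,.003,.042)]
HS=[box(.034,.060,0,.032)]
def faces(model,p,zb,n):
    x,y,a=p; R=np.array([[np.cos(a),-np.sin(a),0],[np.sin(a),np.cos(a),0],[0,0,1]]); T=np.array([x,y,zb])
    C=-V(n)[:3,:3].T@V(n)[:3,3]; out=[]
    for i,b in enumerate(model):
        for k,f in b.items():
            w=np.array(f)@R.T+T
            if (R@np.array(NRM[k]))@(C-w.mean(0))>0: out.append((np.linalg.norm(C-w.mean(0)),i*5+list(b).index(k)+1,proj(n,w),i))
    out.sort(key=lambda o:(o[3]==0 and -1 or 0,-o[0]))
    # painter: foot first, then far to near
    out=[o for o in out if o[3]==0 and len(model)>1]+sorted([o for o in out if not(o[3]==0 and len(model)>1)],key=lambda o:-o[0])
    return out
def crop(im,c,w):
    x0,y0=int(c[0])-w,int(c[1])-w
    return cv2.resize(im[y0:y0+2*w,x0:x0+2*w],None,fx=UP,fy=UP,interpolation=cv2.INTER_CUBIC),(x0,y0)
def topix(uv,o): return (uv-np.array(o)+0.5)*UP-0.5
def cost(p,model,zb,data):
    tot=0
    for n,(c,o,mask) in data.items():
        lab=np.zeros(c.shape[:2],np.uint8)
        for d,l,uv,i in faces(model,p,zb,n): cv2.fillPoly(lab,[np.round(topix(uv,o)*16).astype(np.int32)],l,shift=4)
        for l in np.unique(lab):
            v=c[(lab==l)&mask].astype(np.float32)
            if len(v)>20: tot+=((v-np.median(v,0))**2).clip(0,900).sum()
    return tot/1e4
def overlay(p,model,zb,data):
    r=[]
    for n,(c,o,mask) in data.items():
        c=c.copy()
        for d,l,uv,i in faces(model,p,zb,n): cv2.polylines(c,[np.round(topix(uv,o)).astype(np.int32)],True,(0,255,255),1,cv2.LINE_AA)
        r.append(c)
    return np.hstack(r)
def getdata(ims,x,y,z,w=18,rad=.042):
    data={}
    for n,im in ims.items():
        c,o=crop(im,proj(n,[(x,y,z)])[0],w); q=np.array([(x+rad*np.cos(a),y+rad*np.sin(a),z) for a in np.linspace(0,6.28,60)])
        m=np.zeros(c.shape[:2],np.uint8); cv2.fillPoly(m,[np.round(topix(proj(n,q),o)).astype(np.int32)],1); data[n]=(c,o,m>0)
    return data
def fit(model,x,y,zb,data,angles):
    best=None
    for a in angles:
        r=minimize(cost,[x,y,a],args=(model,zb,data),method="Nelder-Mead",options=dict(initial_simplex=[[x,y,a],[x+.005,y,a],[x,y+.005,a],[x,y,a+.12]],xatol=1e-4,fatol=.01,maxiter=120))
        if best is None or r.fun<best.fun: best=r
    return best
E
python3 - <<'E'
from fit import *
ims={n:cv2.imread(f"pics/{n}0.png") for n in ("top","side")}
o=[]
for nm,m,x,y in (("transformer",TR,.600,.236),("heatsink",HS,.618,-.230)):
    d=getdata(ims,x,y,.02)
    r=fit(m,x,y,.003,d,np.radians(np.arange(0,180,15)))
    print(nm,np.round(r.x[:2],4),np.degrees(r.x[2])%180,r.fun)
    for n in d:
        r1=fit(m,r.x[0],r.x[1],.003,{n:d[n]},[r.x[2]]); print("  ",n,np.round(r1.x[:2],4),np.degrees(r1.x[2])%180,r1.fun)
    o.append(overlay(r.x,m,.003,d))
cv2.imwrite("pics/fit0.png",np.vstack(o))
E
```

```text
transformer [0.6007 0.2371] 27.67693478473922 2197.80859375
   top [0.6015 0.2375] 26.97350997464722 1462.6612548828125
   side [0.5988 0.2371] 33.135286187195014 707.267822265625
heatsink [ 0.6198 -0.2297] 178.07575432522114 3557.286865234375
   top [ 0.6235 -0.2318] 179.01678915333693 1202.27392578125
   side [ 0.6198 -0.2297] 178.12364440339746 2164.718505859375
```

View pics/fit0.png

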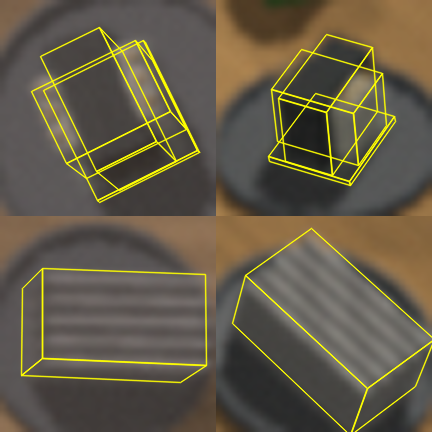

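The two close crops settle it: the dark-core transformer sits in the large dish, and the green look-alike is on the bare bench at (182,147). The fits give the transformer at about (0.6005, 0.237) with its x axis at 28°, and the heat sink at about (0.618, -0.230) with its length along world y. I'll start by parking the transformer on the mat.

```bash
cat > plan.py <<'E'
from h import *
import sys
PL=dict(large=(.598,.2345),square=(.611,-.0065),small=(.617,-.228),long=(.4285,-.248),mat=(.4245,-.0078))
def shift(x,y,z,yawdeg=None):
    s=bot.state(); p=s["tool_pos"]; yaw=s["tool_rot"][2]
    d=np.array([x,y,z])-p
    tx=np.array([np.cos(yaw),np.sin(yaw),0]); tz=np.array([-np.sin(yaw),np.cos(yaw),0])
    th=0 if yawdeg is None else -(yawdeg-np.degrees(yaw))
    print("t",round(s["time_s"],2),"tcp",np.round(p,4),"rot",np.round(np.degrees(s["tool_rot"]),2),"F",np.round(s["force"],1),"w",round(s["width"],4))
    print("shift mm",np.round([d@tx*1e3,-d[2]*1e3,d@tz*1e3],1),"turn",round(th,1),"dist",round(np.linalg.norm(d)*1e3))
if __name__=="__main__": shift(*[float(a) for a in sys.argv[1:]])
E
python3 plan.py .6005 .237 .10 -62
```

```text
t 1.1 tcp [0.2363 0.5786 0.2051] rot [-90.     0.   -22.22] F [ 0.2 -0.3  0.6] w 0.0858
shift mm [ 466.3  105.1 -178.5] turn 39.8 dist 510
```

{"method": "carry_out", "body": {"series": [[0.085,[0.02,0.004,-0.008],4],[0.085,[0.06,0.013,-0.023],10],[0.085,[0.105,0.024,-0.04],17],[0.085,[0.15,0.034,-0.057],24],[0.085,[0.195,0.044,-0.075],32],[0.085,[0.24,0.054,-0.092],39.8],[0.085,[0.285,0.064,-0.109],39.8],[0.085,[0.33,0.074,-0.126],39.8],[0.085,[0.375,0.084,-0.143],39.8],[0.085,[0.42,0.094,-0.161],39.8]]}}

```text
time_s: 2.1
tool_pos: [0.5657, 0.2693, 0.1108]
tool_rot: [-1.57, 0.0, -1.083]
force: [0.6, 0.8, -0.2]
width: 0.0849
```

```bash
python3 plan.py .6005 .237 .10 -62
```

```text
t 2.1 tcp [0.5657 0.2693 0.1108] rot [-89.97   0.   -62.02] F [ 0.6  0.8 -0.2] w 0.0849
shift mm [44.9 10.8 15.5] turn -0.0 dist 49
```

{"method": "carry_out", "body": {"series": [[0.085,[0.03,0.007,0.01],0],[0.085,[0.045,0.015,0.0155],0],[0.085,[0.045,0.035,0.0155],0],[0.085,[0.045,0.06,0.0155],0],[0.085,[0.045,0.08,0.0155],0],[0.085,[0.045,0.094,0.0155],0],[0.085,[0.045,0.1008,0.0155],0],[0.085,[0.045,0.1008,0.0155],0]]}}

```text
time_s: 2.9
tool_pos: [0.5982, 0.2386, 0.0095]
tool_rot: [-1.572, 0.001, -1.082]
force: [-0.9, -0.8, 0.3]
width: 0.085
```

```bash
python3 plan.py .6005 .237 .010 -62
python3 - <<'E'
from h import *
o=[]
for n in ("top","side"):
    im=bot.snapshot(n)[:,:,::-1]; cv2.imwrite(f"pics/{n}1.png",im)
    c=proj(n,[(.6,.237,.03)])[0].astype(int); o.append(cv2.resize(im[max(0,c[1]-50):c[1]+50,c[0]-50:c[0]+50],(400,400),interpolation=cv2.INTER_CUBIC))
cv2.imwrite("pics/g1.png",np.hstack(o))
E
```

```text
t 2.9 tcp [0.5982 0.2386 0.0095] rot [-9.010e+01  3.000e-02 -6.198e+01] F [-0.9 -0.8  0.3] w 0.085
shift mm [ 2.5 -0.5  1.3] turn 0.0 dist 3
```

View pics/g1.png

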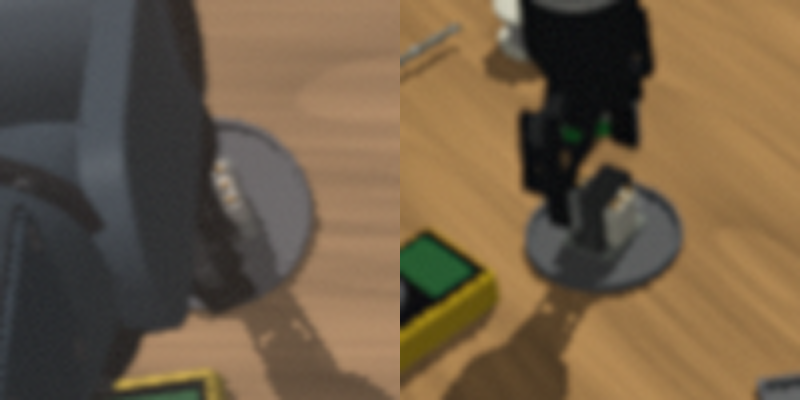

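{"method": "carry_out", "body": {"series": [[0.085,[0.0025,0,0.001],0],[0.03,[0.0025,0,0.001],0],[0.03,[0.0025,0,0.001],0],[0.03,[0.0025,0,0.001],0],[0.03,[0.0025,0,0.001],0],[0.03,[0.0025,0,0.001],0],[0.03,[0.0025,0,0.001],0],[0.03,[0.0025,0,0.001],0]]}}

```text
time_s: 3.8
tool_pos: [0.6023, 0.2367, 0.0118]
tool_rot: [-1.568, -0.001, -1.083]
force: [-1.0, -0.3, 5.6]
width: 0.0453
```

```bash
python3 plan.py .4245 -.0078 .110 -28.4
```

```text
t 3.8 tcp [0.6023 0.2367 0.0118] rot [-8.985e+01 -4.000e-02 -6.203e+01] F [-1.  -0.3  5.6] w 0.0453
shift mm [ 132.6  -98.2 -271.7] turn -33.6 dist 318
```

{"method": "carry_out", "body": {"series": [[0.03,[0,0,0],0],[0.03,[0,0,0],0]]}}

```text
time_s: 4.0
tool_pos: [0.6022, 0.2368, 0.0118]
tool_rot: [-1.568, -0.001, -1.083]
force: [-0.8, 0.2, 4.9]
width: 0.0454
```

```bash
python3 plan.py .4245 -.0078 .110 -28.4
python3 - <<'E'
from h import *
o=[]
for n in ("top","side"):
    im=bot.snapshot(n)[:,:,::-1]; cv2.imwrite(f"pics/{n}2.png",im)
    c=proj(n,[(.6,.237,.03)])[0].astype(int); o.append(cv2.resize(im[max(0,c[1]-40):c[1]+40,c[0]-40:c[0]+40],(400,400),interpolation=cv2.INTER_CUBIC))
cv2.imwrite("pics/g2.png",np.hstack(o))
E
```

```text
t 4.0 tcp [0.6022 0.2368 0.0118] rot [-8.985e+01 -4.000e-02 -6.203e+01] F [-0.8  0.2  4.9] w 0.0454
shift mm [ 132.6  -98.2 -271.7] turn -33.6 dist 318
```

View pics/g2.png

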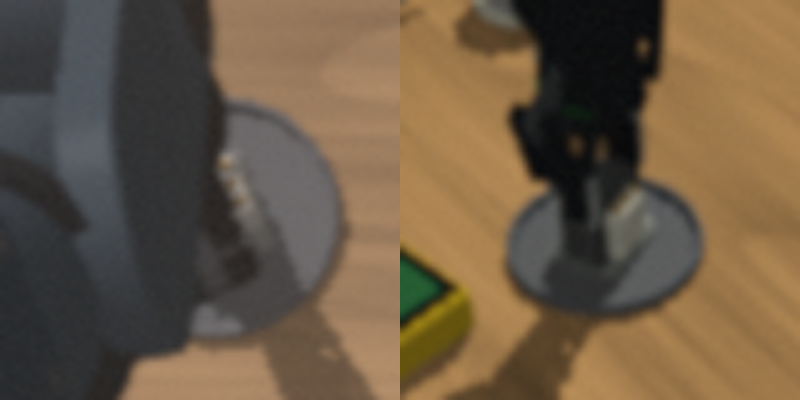

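{"method": "carry_out", "body": {"series": [[0.03,[0,-0.005,0],0],[0.03,[0,-0.02,0],0],[0.03,[0,-0.045,0],0],[0.03,[0,-0.075,0],0],[0.03,[0.01,-0.1,-0.02],-4],[0.03,[0.03,-0.1,-0.06],-10],[0.03,[0.05,-0.1,-0.102],-16],[0.03,[0.07,-0.1,-0.143],-22],[0.03,[0.09,-0.1,-0.184],-28],[0.03,[0.11,-0.1,-0.225],-33.6]]}}

```text
time_s: 5.1
tool_pos: [0.4528, 0.0327, 0.1111]
tool_rot: [-1.571, -0.001, -0.491]
force: [0.1, -1.4, -2.0]
width: 0.0453
```

```bash
python3 plan.py .4245 -.0078 .110 -28.4
```

```text
t 5.1 tcp [0.4528 0.0327 0.1111] rot [-9.000e+01 -5.000e-02 -2.813e+01] F [ 0.1 -1.4 -2. ] w 0.0453
shift mm [ -5.9   1.1 -49.1] turn 0.3 dist 49
```

{"method": "carry_out", "body": {"series": [[0.03,[-0.004,0.0,-0.035],0],[0.03,[-0.006,0.004,-0.047],0],[0.03,[-0.006,0.02,-0.047],0],[0.03,[-0.006,0.045,-0.047],0],[0.03,[-0.006,0.07,-0.047],0],[0.03,[-0.006,0.082,-0.047],0],[0.03,[-0.006,0.088,-0.047],0],[0.03,[-0.006,0.088,-0.047],0],[0.03,[-0.006,0.088,-0.047],0]]}}

```text
time_s: 6.0
tool_pos: [0.4271, -0.0046, 0.0228]
tool_rot: [-1.57, -0.001, -0.496]
force: [0.8, -0.4, -2.0]
width: 0.0457
```

```bash
python3 plan.py .4245 -.0078 .0128 -28.4
python3 - <<'E'
from h import *
o=[]
for n in ("top","side"):
    im=bot.snapshot(n)[:,:,::-1]; cv2.imwrite(f"pics/{n}3.png",im)
    c=proj(n,[(.4245,-.008,.03)])[0].astype(int); o.append(cv2.resize(im[max(0,c[1]-40):c[1]+40,c[0]-40:c[0]+40],(400,400),interpolation=cv2.INTER_CUBIC))
cv2.imwrite("pics/g3.png",np.hstack(o))
E
```

```text
t 6.0 tcp [ 0.4271 -0.0046  0.0228] rot [-8.998e+01 -7.000e-02 -2.840e+01] F [ 0.8 -0.4 -2. ] w 0.0457
shift mm [-0.7 10.  -4. ] turn 0.0 dist 11
```

View pics/g3.png

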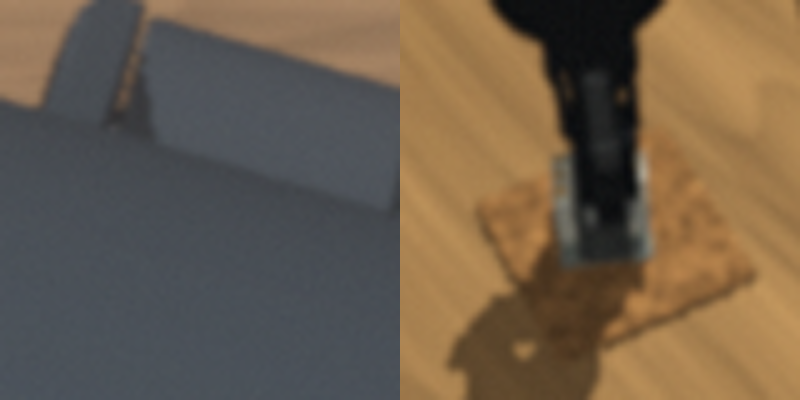

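{"method": "carry_out", "body": {"series": [[0.03,[-0.001,0.004,-0.003],0],[0.03,[-0.001,0.007,-0.004],0],[0.03,[-0.001,0.009,-0.004],0],[0.03,[-0.001,0.0095,-0.004],0],[0.03,[-0.001,0.0095,-0.004],0]]}}

```text
time_s: 6.6
tool_pos: [0.4234, -0.0078, 0.0129]
tool_rot: [-1.571, 0.0, -0.496]
force: [-1.2, -2.4, 0.4]
width: 0.0455
```

{"method": "carry_out", "body": {"series": [[0.05,[0,0,0],0],[0.06,[0,0,0],0],[0.085,[0,0,0],0],[0.085,[0,0,0],0],[0.085,[0,0,0],0],[0.085,[0,-0.02,0],0],[0.085,[0,-0.05,0],0],[0.085,[0,-0.09,0],0],[0.085,[0,-0.09,0],0]]}}

```text
time_s: 7.5
tool_pos: [0.4265, -0.0084, 0.1064]
tool_rot: [-1.569, -0.009, -0.496]
force: [0.4, -0.4, 0.5]
width: 0.0853
```

```bash
python3 plan.py .6155 -.0045 .10 -28.4
python3 - <<'E'
from h import *
o=[]
for n in ("top","side"):
    im=bot.snapshot(n)[:,:,::-1]; cv2.imwrite(f"pics/{n}4.png",im)
    c=proj(n,[(.4245,-.008,.03)])[0].astype(int); o.append(cv2.resize(im[max(0,c[1]-40):c[1]+40,c[0]-40:c[0]+40],(400,400),interpolation=cv2.INTER_CUBIC))
cv2.imwrite("pics/g4.png",np.hstack(o))
E
```

```text
t 7.5 tcp [ 0.4265 -0.0084  0.1064] rot [-89.89  -0.51 -28.4 ] F [ 0.4 -0.4  0.5] w 0.0853
shift mm [164.4   6.4  93.3] turn -0.0 dist 189
```

View pics/g4.png

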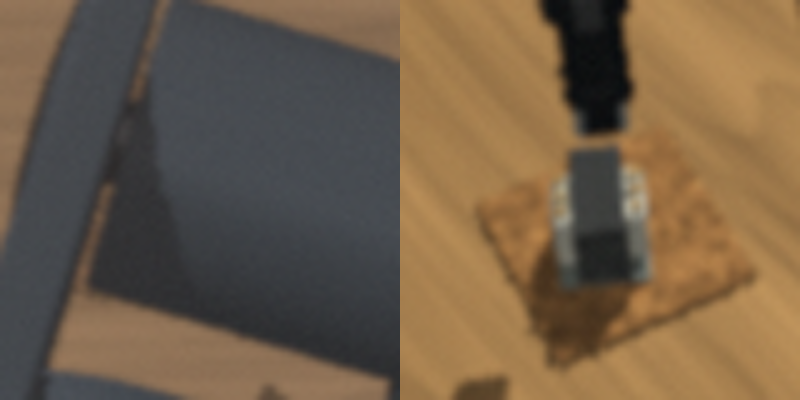

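The side view (g4) shows the transformer standing upright in the middle of the mat at about crop pixel (600,220). Next is the choke in the square tray.

{"method": "carry_out", "body": {"series": [[0.085,[0.02,0,0.012],0],[0.085,[0.06,0,0.035],0],[0.085,[0.1,0,0.057],0],[0.085,[0.14,0.01,0.08],0],[0.085,[0.164,0.03,0.093],0],[0.085,[0.164,0.055,0.093],0],[0.085,[0.164,0.07,0.093],0],[0.085,[0.164,0.076,0.093],0],[0.085,[0.164,0.076,0.093],0]]}}

```text
time_s: 8.5
tool_pos: [0.61, -0.0037, 0.0251]
tool_rot: [-1.572, 0.004, -0.496]
force: [0.2, 0.0, 0.1]
width: 0.085
```

```bash
python3 plan.py .6155 -.0045 .0085 -28.4
python3 - <<'E'
from h import *
o=[]
for n in ("top","side"):
    im=bot.snapshot(n)[:,:,::-1]; cv2.imwrite(f"pics/{n}5.png",im)
    c=proj(n,[(.6155,-.0045,.03)])[0].astype(int); o.append(cv2.resize(im[max(0,c[1]-40):c[1]+40,c[0]-40:c[0]+40],(400,400),interpolation=cv2.INTER_CUBIC))
cv2.imwrite("pics/g5.png",np.hstack(o))
E
```

```text
t 8.5 tcp [ 0.61   -0.0037  0.0251] rot [-90.08   0.25 -28.43] F [0.2 0.  0.1] w 0.085
shift mm [ 5.3 16.6  1.9] turn -0.0 dist 17
```

View pics/g5.png

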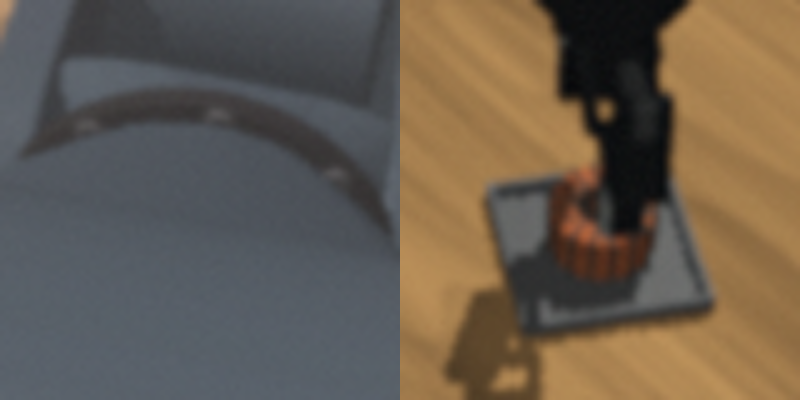

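{"method": "carry_out", "body": {"series": [[0.085,[0.0045,0,0.0015],0],[0.085,[0.0053,0.008,0.0019],0],[0.085,[0.0053,0.0145,0.0019],0],[0.085,[0.0053,0.0165,0.0019],0],[0.085,[0.0053,0.0165,0.0019],0]]}}

```text
time_s: 9.1
tool_pos: [0.617, -0.0047, 0.0097]
tool_rot: [-1.571, 0.001, -0.496]
force: [0.2, -0.1, 0.1]
width: 0.0851
```

```bash
python3 plan.py .6155 -.0045 .0085 -28.4
```

```text
t 9.1 tcp [ 0.617  -0.0047  0.0097] rot [-9.003e+01  8.000e-02 -2.842e+01] F [ 0.2 -0.1  0.1] w 0.0851
shift mm [-1.4  1.2 -0.5] turn -0.0 dist 2
```

Good. I'll close on the choke.

{"method": "carry_out", "body": {"series": [[0.035,[-0.001,0.001,0],0],[0.035,[-0.001,0.001,0],0],[0.035,[-0.001,0.001,0],0],[0.035,[-0.001,0.001,0],0],[0.035,[-0.001,0.001,0],0],[0.035,[-0.001,0.001,0],0],[0.035,[-0.001,0.001,0],0]]}}

```text
time_s: 9.8
tool_pos: [0.6168, -0.0044, 0.0094]
tool_rot: [-1.571, -0.0, -0.496]
force: [-0.7, -0.2, 0.8]
width: 0.0348
```

```bash
python3 plan.py .598 .2345 .11 -28.4
python3 - <<'E'
from h import *
o=[]
for n in ("top","side"):
    im=bot.snapshot(n)[:,:,::-1]; cv2.imwrite(f"pics/{n}6.png",im)
    c=proj(n,[(.6155,-.0045,.03)])[0].astype(int); o.append(cv2.resize(im[max(0,c[1]-40):c[1]+40,c[0]-40:c[0]+40],(400,400),interpolation=cv2.INTER_CUBIC))
cv2.imwrite("pics/g6.png",np.hstack(o))
E
```

```text
t 9.8 tcp [ 0.6168 -0.0044  0.0094] rot [-90.    -0.   -28.42] F [-0.7 -0.2  0.8] w 0.0348
shift mm [-130.2 -100.6  201.1] turn -0.0 dist 260
```

View pics/g6.png

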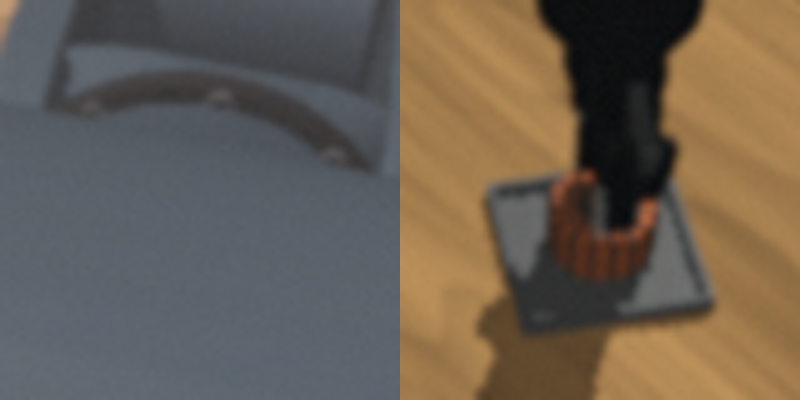

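Run:
```python
from h import *
s=bot.state(); p=s["tool_pos"]; yaw=s["tool_rot"][2]; tz=np.array([-np.sin(yaw),np.cos(yaw),0]); tx=np.array([np.cos(yaw),np.sin(yaw),0])
im=cv2.imread("pics/side6.png"); w=45; U=6
c=proj("side",[(.6155,-.0045,.03)])[0].astype(int); o=c-w
z=cv2.resize(im[o[1]:o[1]+2*w,o[0]:o[0]+2*w],None,fx=U,fy=U,interpolation=cv2.INTER_CUBIC); raw=z.copy()
def P(q): return np.round((proj("side",q)-o+.5)*U-.5).astype(int)
a=np.linspace(0,2*np.pi,80)
for r,h in ((.027,.031),(.013,.031),(.027,.003)):
    cv2.polylines(z,[P(np.c_[.6155+r*np.cos(a),-.0045+r*np.sin(a),0*a+h])],True,(0,255,255),1)
for sg in (1,-1):
    for d0,d1 in ((.0174,.0319),):
        for h in (.0105,.04):
            q=np.array([p+sg*tz*d+tx*e for d,e in ((d0,-.011),(d1,-.011),(d1,.011),(d0,.011))]); q[:,2]=h
            cv2.polylines(z,[P(q)],True,(0,255,0) if sg>0 else (255,0,255),1)
cv2.drawMarker(z,tuple(P([p])[0]),(255,255,255),cv2.MARKER_CROSS,12)
cv2.imwrite("pics/ov6.png",np.hstack([raw,z])[:, :]) if False else cv2.imwrite("pics/ov6.png",cv2.resize(np.hstack([raw,z]),(800,400)))
print(s["width"],s["force"])
```

```text
0.034975614218658295 [ 0.1544551   0.02093296 -0.68394308]
```

View pics/ov6.png

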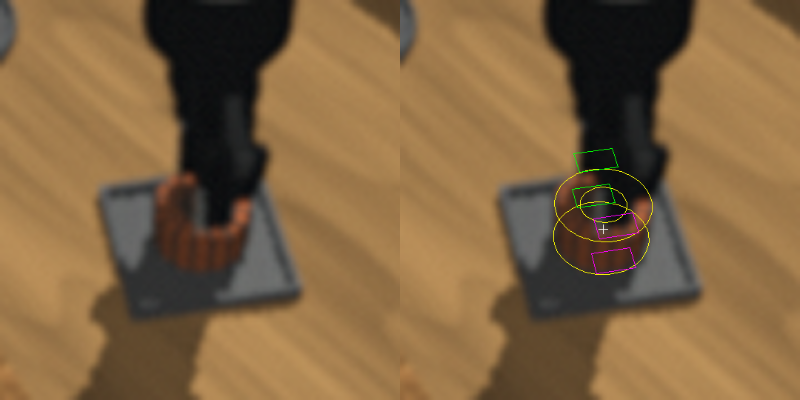

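```bash
cat > ov.py <<'E'
from h import *
def ov(im,n,p,yaw,wd,U=5,w=50,back=0.0,center=None):
    tz=np.array([-np.sin(yaw),np.cos(yaw),0]); tx=np.array([np.cos(yaw),np.sin(yaw),0])
    p=np.array(p); c=proj(n,[p if center is None else center])[0].astype(int); o=np.maximum(c-w,0)
    z=cv2.resize(im[o[1]:o[1]+2*w,o[0]:o[0]+2*w],None,fx=U,fy=U,interpolation=cv2.INTER_CUBIC); raw=z.copy()
    P=lambda q: np.round((proj(n,q)-o+.5)*U-.5).astype(int)
    for sg in (1,-1):
        for h,k in ((back,1),(back+.04,1)):
            q=np.array([p+sg*tz*d+tx*e+[0,0,h] for d,e in ((wd/2,-.011),(wd/2+.0145,-.011),(wd/2+.0145,.011),(wd/2,.011))])
            cv2.polylines(z,[P(q)],True,(0,255,0) if sg>0 else (255,0,255),1)
    cv2.drawMarker(z,tuple(P([p])[0]),(255,255,255),cv2.MARKER_CROSS,12)
    return np.hstack([raw,z])
E
python3 - <<'E'
from ov import *
a=ov(cv2.imread("pics/side4.png"),"side",[.4265,-.0084,.1064],np.radians(-28.4),.0853,back=.013,U=4)
b=ov(cv2.imread("pics/side5.png"),"side",[.61,-.0037,.0251],np.radians(-28.43),.085,back=.013,U=4)
cv2.imwrite("pics/ov45.png",cv2.resize(np.vstack([a,b]),(800,800))[:, :][:, :] if False else cv2.resize(np.vstack([a,b]),(600,600)))
E
```

```text
(no output)
```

View pics/ov45.png

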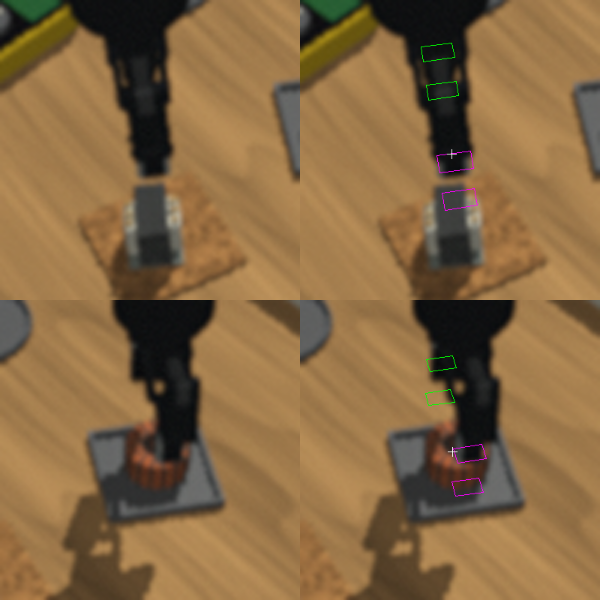

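Run:
```python
from ov import *
a=ov(cv2.imread("pics/side0.png"),"side",[.2363,.5786,.2051],np.radians(-22.2),.0853,back=.013,U=4)
b=ov(cv2.imread("pics/side1.png"),"side",[.5982,.2386,.0095],np.radians(-62),.085,back=.013,U=4)
cv2.imwrite("pics/ov01.png",cv2.resize(np.vstack([a,b]),(800,800))[:, :] if False else cv2.resize(np.vstack([a,b]),(600,600)))
print(proj("side",[[.2363,.5786,.2051]]),proj("top",[[.2363,.5786,.2051]]))
```

```text
[[81.78031757 88.16356179]] [[ -1.55644923 362.46046462]]
```

View pics/ov01.png

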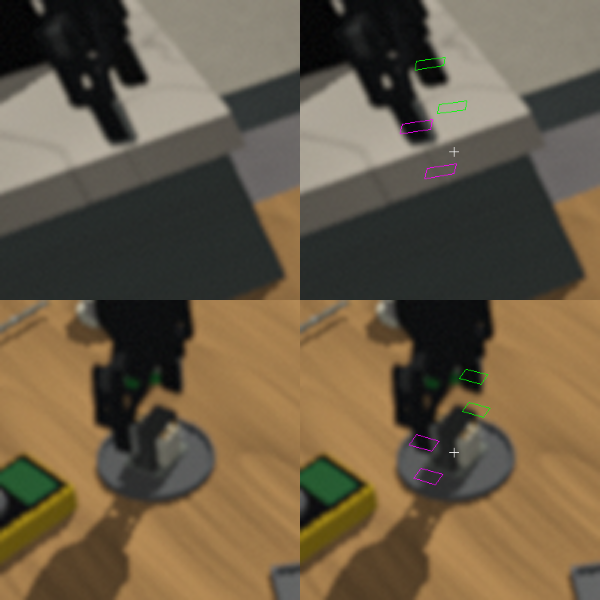

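Run:
```python
from ov import *
a=ov(cv2.imread("pics/top1.png"),"top",[.5982,.2386,.0095],np.radians(-62),.085,back=.013,U=4)
b=ov(cv2.imread("pics/top2.png"),"top",[.6022,.2368,.0118],np.radians(-62),.0454,back=.003,U=4)
cv2.imwrite("pics/ovt.png",cv2.resize(np.vstack([a,b]),(600,600)))
```

```text
(no output)
```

View pics/ovt.png

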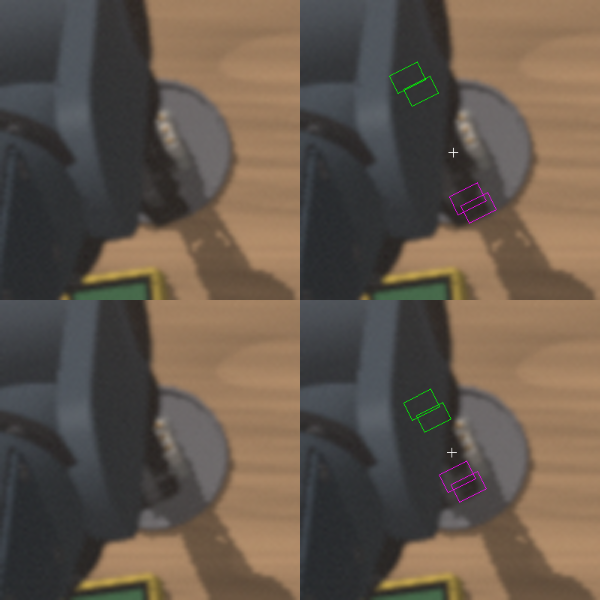

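The fingers closed to 35 mm without catching the choke. In the side view (ov6) the near fingertip shows at about (610,225), when it should be at (613,262), so the tips look roughly 30 mm higher than I assumed. I'll lift straight up and measure the shut fingertips before going on.

{"method": "carry_out", "body": {"series": [[0.035,[0,-0.02,0],0],[0.035,[0,-0.05,0],0],[0.035,[0,-0.08,0],0],[0.035,[-0.02,-0.08,-0.03],0],[0.0,[-0.04,-0.08,-0.07],0],[0.0,[-0.05,-0.08,-0.11],0],[0.0,[-0.05,-0.08,-0.14],0],[0.0,[-0.05,-0.08,-0.14],0],[0.0,[-0.05,-0.08,-0.14],0]]}}

```text
time_s: 10.8
tool_pos: [0.5063, -0.1043, 0.0895]
tool_rot: [-1.57, -0.001, -0.498]
force: [-0.6, 0.6, -0.1]
width: -0.0001
```

```bash
python3 plan.py .50 -.13 .05 -28.4
python3 - <<'E'
from ov import *
s=bot.state(); 
ims={n:bot.snapshot(n)[:,:,::-1].copy() for n in ("top","side")}
for n in ims: cv2.imwrite(f"pics/{n}7.png",ims[n])
print(proj("side",[s["tool_pos"]]),proj("top",[s["tool_pos"]]))
a=[ov(ims[n],n,s["tool_pos"],s["tool_rot"][2],s["width"],U=4) for n in ("side","top")]
cv2.imwrite("pics/ov7.png",cv2.resize(np.vstack(a),(600,600)))
E
```

```text
t 10.8 tcp [ 0.5063 -0.1043  0.0895] rot [-8.998e+01 -4.000e-02 -2.853e+01] F [-0.6  0.6 -0.1] w -0.0001
shift mm [  6.7  39.5 -25.6] turn -0.1 dist 48
[[340.1463204 230.8844668]] [[391.05005284 214.12086031]]
```

View pics/ov7.png

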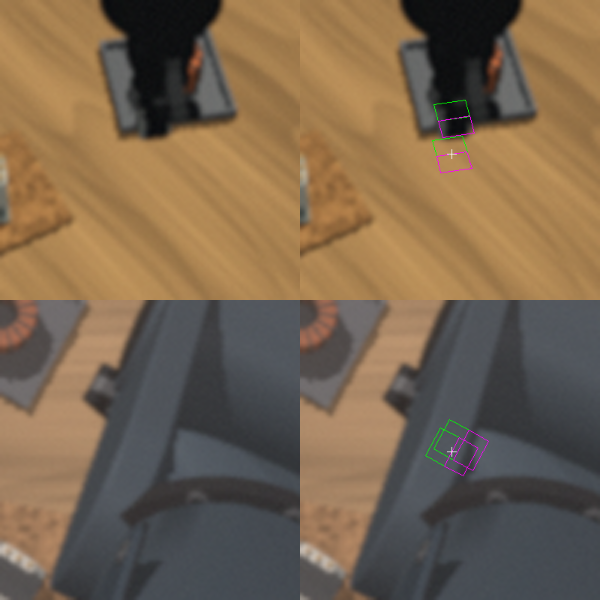

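{"method": "carry_out", "body": {"series": [[0.0,[0,0.02,0],0],[0.0,[0,0.05,0],0],[0.0,[0,0.07,0],0],[0.0,[0,0.08,0],0],[0.0,[0,0.08,0],0],[0.0,[0,0.08,0],0]]}}

```text
time_s: 11.5
tool_pos: [0.5068, -0.1033, 0.0096]
tool_rot: [-1.571, -0.001, -0.495]
force: [1.0, -0.8, 0.6]
width: 0.0002
```

```bash
python3 plan.py .50 -.13 .05 -28.4
python3 - <<'E'
from ov import *
s=bot.state(); 
ims={n:bot.snapshot(n)[:,:,::-1].copy() for n in ("side",)}
for n in ims: cv2.imwrite(f"pics/{n}8.png",ims[n])
a=[ov(ims[n],n,s["tool_pos"],s["tool_rot"][2],s["width"],U=8,w=25) for n in ("side",)]
cv2.imwrite("pics/ov8.png",np.vstack(a))
E
```

```text
t 11.5 tcp [ 0.5068 -0.1033  0.0096] rot [-9.000e+01 -4.000e-02 -2.836e+01] F [ 1.  -0.8  0.6] w 0.0002
shift mm [  6.7 -40.4 -26.7] turn 0.0 dist 49
```

View pics/ov8.png

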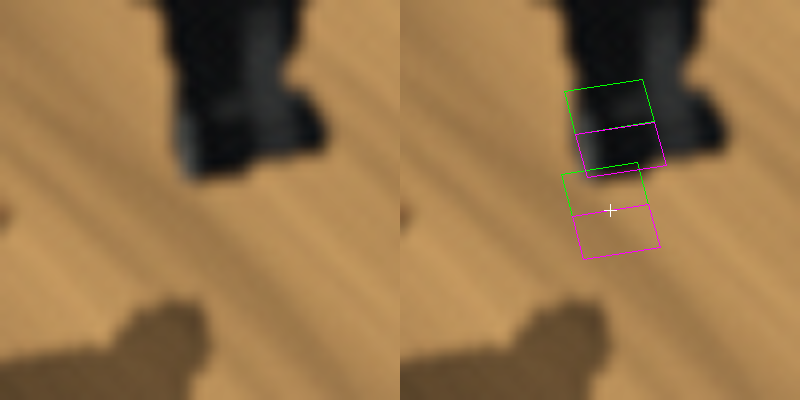

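Even at a reported TCP z of 0.0096, the fingertip at (220,178) is well above its shadow at (190,305). So the real fingertips sit higher than the reported TCP. A slow touch-down on the bare bench will give the actual offset.

{"method": "carry_out", "body": {"series": [[0.0,[0,0.004,0],0],[0.0,[0,0.008,0],0],[0.0,[0,0.012,0],0],[0.0,[0,0.015,0],0],[0.0,[0,0.018,0],0],[0.0,[0,0.018,0],0]]}}

```text
time_s: 12.15
tool_pos: [0.5058, -0.1036, -0.0092]
tool_rot: [-1.571, 0.001, -0.496]
force: [-0.5, 0.7, 0.1]
width: 0.0001
```

{"method": "carry_out", "body": {"series": [[0.0,[0,0.003,0],0],[0.0,[0,0.006,0],0],[0.0,[0,0.008,0],0],[0.0,[0,0.008,0],0]]}}

```text
time_s: 12.55
tool_pos: [0.5059, -0.1036, -0.017]
tool_rot: [-1.571, 0.001, -0.496]
force: [-0.2, -0.3, 0.0]
width: -0.0001
```

{"method": "carry_out", "body": {"series": [[0.0,[0,0.002,0],0],[0.0,[0,0.004,0],0],[0.0,[0,0.006,0],0],[0.0,[0,0.006,0],0]]}}

```text
time_s: 12.95
tool_pos: [0.506, -0.1036, -0.0229]
tool_rot: [-1.571, 0.0, -0.496]
force: [-0.5, -0.2, -0.7]
width: 0.0002
```

Run:
```python
from ov import *
s=bot.state(); print(s["force"],s["tool_pos"])
ims={n:bot.snapshot(n)[:,:,::-1].copy() for n in ("side",)}
for n in ims: cv2.imwrite(f"pics/{n}9.png",ims[n])
a=[ov(ims[n],n,s["tool_pos"],s["tool_rot"][2],s["width"],U=8,w=25) for n in ("side",)]
cv2.imwrite("pics/ov9.png",np.vstack(a))
```

```text
[-0.48041674 -0.21309558 -0.65942961] [ 0.50597733 -0.10361229 -0.02294927]
```

View pics/ov9.png

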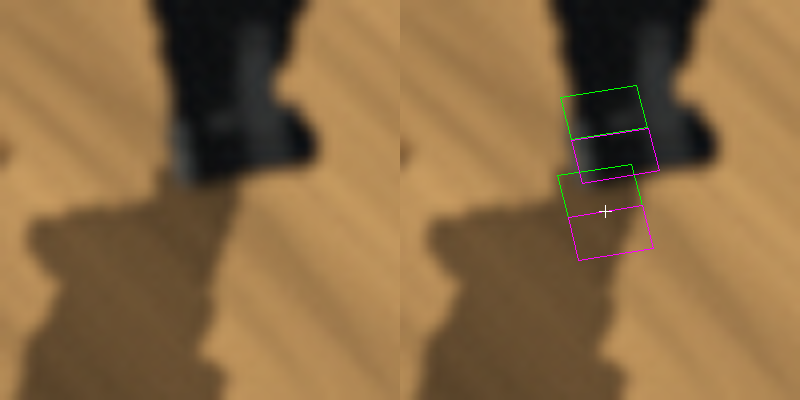

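{"method": "carry_out", "body": {"series": [[0.0,[0,0.002,0],0],[0.0,[0,0.0035,0],0],[0.0,[0,0.0035,0],0]]}}

```text
time_s: 13.3
tool_pos: [0.5063, -0.1037, -0.0261]
tool_rot: [-1.571, -0.0, -0.496]
force: [-0.2, -0.0, 2.1]
width: 0.0
```

{"method": "carry_out", "body": {"series": [[0.0,[0,0.0015,0],0],[0.0,[0,0.0015,0],0]]}}

```text
time_s: 13.5
tool_pos: [0.5063, -0.1037, -0.0262]
tool_rot: [-1.571, -0.001, -0.496]
force: [-2.5, 0.8, 13.9]
width: -0.0002
```

Contact came at a reported z of -0.0262, so the real fingertips sit 26 mm short of the reported TCP. That also means the transformer was only held near its top. I'll lift, then check the horizontal offset from where the transformer landed (released with the TCP at 0.4234, -0.0078).

{"method": "carry_out", "body": {"series": [[0.0,[0,-0.01,0],0],[0.0,[0,-0.04,0],0],[0.085,[0,-0.08,0],0],[0.085,[0,-0.12,0],0],[0.085,[0,-0.12,0],0],[0.085,[0,-0.12,0],0]]}}

```text
time_s: 14.1
tool_pos: [0.5067, -0.1039, 0.0934]
tool_rot: [-1.571, -0.003, -0.496]
force: [0.2, -0.4, -0.5]
width: 0.0579
```

Run:
```python
from fit import *
s=bot.state(); print(s["tool_pos"],s["time_s"],s["width"])
ims={n:bot.snapshot(n)[:,:,::-1].copy() for n in ("top","side")}
for n in ims: cv2.imwrite(f"pics/{n}10.png",ims[n])
o=[]
d=getdata(ims,.4235,-.0078,.02)
for n in d:
    r1=fit(TR,.4235,-.0078,.004,{n:d[n]},[np.radians(61.6)]); print("  ",n,np.round(r1.x[:2],4),np.degrees(r1.x[2])%180,r1.fun)
    o.append(overlay(r1.x,TR,.004,{n:d[n]}))
cv2.imwrite("pics/fit10.png",cv2.resize(np.hstack(o+[d["top"][0],d["side"][0]]),None,fx=.9,fy=.9))
```

```text
[ 0.50672877 -0.10391508  0.09342889] 14.1 0.057863732765802055
   top [ 0.4206 -0.0083] 58.07316103186988 2916.26171875
   side [ 0.4198 -0.0081] 57.69646440514678 1491.734619140625
```

View pics/fit10.png

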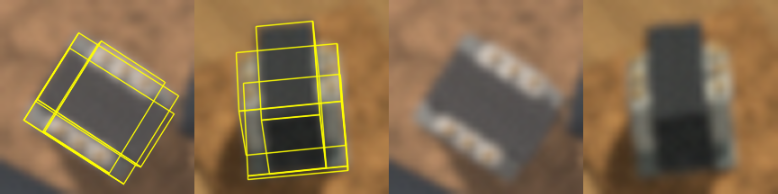

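The transformer sits at about (0.421, -0.008), so the horizontal TCP is right to within 2–3 mm. Only the height needs the 26 mm correction. Back to the choke.

```bash
python3 plan.py .6155 -.0045 -0.018 -28.4
python3 - <<'E'
from h import *
o=[]
for n in ("top","side"):
    im=cv2.imread(f"pics/{n}10.png")
    c=proj(n,[(.6155,-.0045,.03)])[0].astype(int); o.append(cv2.resize(im[max(0,c[1]-40):c[1]+40,c[0]-40:c[0]+40],(400,400),interpolation=cv2.INTER_CUBIC))
cv2.imwrite("pics/g10.png",np.hstack(o))
E
```

```text
t 14.2 tcp [ 0.5053 -0.1033  0.0916] rot [-90.01   0.11 -28.42] F [-0.5 -0.  -0.8] w 0.0724
shift mm [ 49.9 109.6 139.3] turn -0.0 dist 184
```

View pics/g10.png

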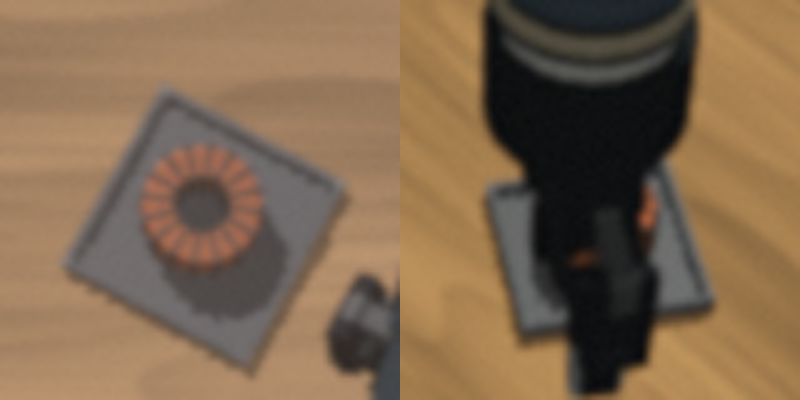

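The top view (crop pixel 203,205) shows the choke still in place.

{"method": "carry_out", "body": {"series": [[0.085,[0.01,0,0.03],0],[0.085,[0.026,0,0.07],0],[0.085,[0.04,0,0.11],0],[0.085,[0.05,0.005,0.139],0],[0.085,[0.05,0.03,0.139],0],[0.085,[0.05,0.06,0.139],0],[0.085,[0.05,0.07,0.139],0],[0.085,[0.05,0.07,0.139],0]]}}

```text
time_s: 15.0
tool_pos: [0.6136, -0.0048, 0.0192]
tool_rot: [-1.573, 0.007, -0.496]
force: [-0.5, -0.3, 0.5]
width: 0.085
```

```bash
python3 plan.py .6155 -.0045 -0.018 -28.4
```

```text
t 15.0 tcp [ 0.6136 -0.0048  0.0192] rot [-90.12   0.39 -28.43] F [-0.5 -0.3  0.5] w 0.085
shift mm [ 1.5 37.2  1.2] turn -0.0 dist 37
```

{"method": "carry_out", "body": {"series": [[0.085,[0.0015,0.01,0.001],0],[0.085,[0.0015,0.025,0.001],0],[0.085,[0.0015,0.034,0.001],0],[0.085,[0.0015,0.037,0.001],0],[0.085,[0.0015,0.037,0.001],0]]}}

```text
time_s: 15.5
tool_pos: [0.6176, -0.0051, -0.0152]
tool_rot: [-1.571, 0.001, -0.496]
force: [-0.6, 0.5, -0.4]
width: 0.0848
```

```bash
python3 plan.py .6155 -.0045 -0.018 -28.4
```

```text
t 15.5 tcp [ 0.6176 -0.0051 -0.0152] rot [-9.002e+01  6.000e-02 -2.843e+01] F [-0.6  0.5 -0.4] w 0.0848
shift mm [-2.2  2.8 -0.5] turn -0.0 dist 4
```

{"method": "carry_out", "body": {"series": [[0.085,[-0.0015,0.002,0],0],[0.04,[-0.0015,0.002,0],0],[0.04,[-0.0015,0.002,0],0],[0.04,[-0.0015,0.002,0],0],[0.04,[-0.0015,0.002,0],0],[0.04,[-0.0015,0.002,0],0],[0.04,[-0.0015,0.002,0],0],[0.04,[-0.0015,0.002,0],0]]}}

```text
time_s: 16.3
tool_pos: [0.6173, -0.0044, -0.0157]
tool_rot: [-1.57, -0.001, -0.496]
force: [-1.0, -0.1, 6.0]
width: 0.052
```

```bash
python3 plan.py .598 .2345 .06 -28.4
python3 - <<'E'
from ov import *
s=bot.state()
im=bot.snapshot("side")[:,:,::-1].copy(); cv2.imwrite("pics/side11.png",im)
cv2.imwrite("pics/ov11.png",ov(im,"side",s["tool_pos"],s["tool_rot"][2],s["width"],U=6,w=33,back=.03))
E
```

```text
t 16.3 tcp [ 0.6173 -0.0044 -0.0157] rot [-8.998e+01 -8.000e-02 -2.841e+01] F [-1.  -0.1  6. ] w 0.052
shift mm [-130.7  -75.7  200.9] turn -0.0 dist 251
```

View pics/ov11.png

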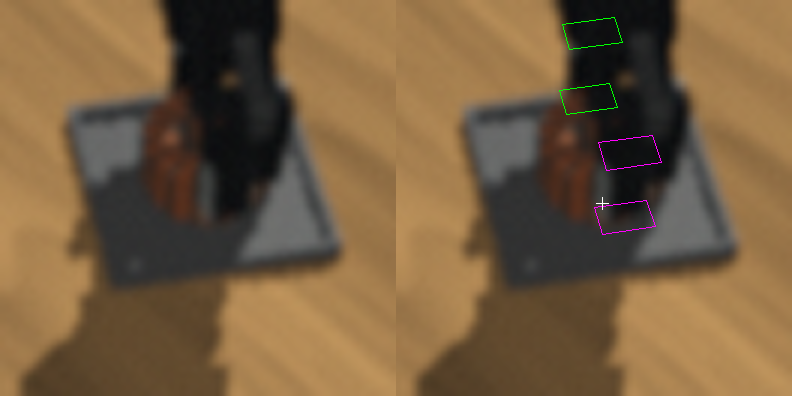

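The choke is gripped on its outside at 52 mm, with the finger beside the copper at (230,200). I'll lift it and carry it to the large dish.

{"method": "carry_out", "body": {"series": [[0.04,[0,-0.005,0],0],[0.04,[0,-0.02,0],0],[0.04,[0,-0.045,0],0],[0.04,[-0.012,-0.065,0.018],0],[0.04,[-0.036,-0.07,0.055],0],[0.04,[-0.062,-0.07,0.095],0],[0.04,[-0.088,-0.07,0.135],0],[0.04,[-0.112,-0.07,0.173],0],[0.04,[-0.127,-0.07,0.196],0],[0.04,[-0.129,-0.07,0.201],0]]}}

```text
time_s: 17.35
tool_pos: [0.598, 0.2376, 0.0541]
tool_rot: [-1.57, -0.0, -0.492]
force: [0.7, 0.2, -0.2]
width: 0.0517
```

```bash
python3 plan.py .5993 .2338 -.0145 -28.4
```

```text
t 17.35 tcp [0.598  0.2376 0.0541] rot [-89.94  -0.   -28.16] F [ 0.7  0.2 -0.2] w 0.0517
shift mm [ 3.  68.6 -2.8] turn 0.2 dist 69
```

{"method": "carry_out", "body": {"series": [[0.04,[0.003,0.01,-0.003],0],[0.04,[0.003,0.03,-0.003],0],[0.04,[0.003,0.048,-0.003],0],[0.04,[0.003,0.056,-0.003],0],[0.04,[0.003,0.06,-0.003],0],[0.04,[0.003,0.06,-0.003],0]]}}

```text
time_s: 17.95
tool_pos: [0.6002, 0.2286, -0.0071]
tool_rot: [-1.571, 0.001, -0.497]
force: [-1.0, -0.1, -0.7]
width: 0.0519
```

```bash
python3 plan.py .5993 .2338 -.0152 -28.4
python3 - <<'E'
from ov import *
s=bot.state()
o=[]
for n in ("side","top"):
    im=bot.snapshot(n)[:,:,::-1].copy(); cv2.imwrite(f"pics/{n}12.png",im)
    o.append(ov(im,n,s["tool_pos"],s["tool_rot"][2],s["width"],U=6,w=33,back=.03)[:,:396])
cv2.imwrite("pics/ov12.png",np.hstack(o))
E
```

```text
t 17.95 tcp [ 0.6002  0.2286 -0.0071] rot [-9.004e+01  3.000e-02 -2.850e+01] F [-1.  -0.1 -0.7] w 0.0519
shift mm [-3.3  8.1  4.1] turn -0.1 dist 10
```

View pics/ov12.png

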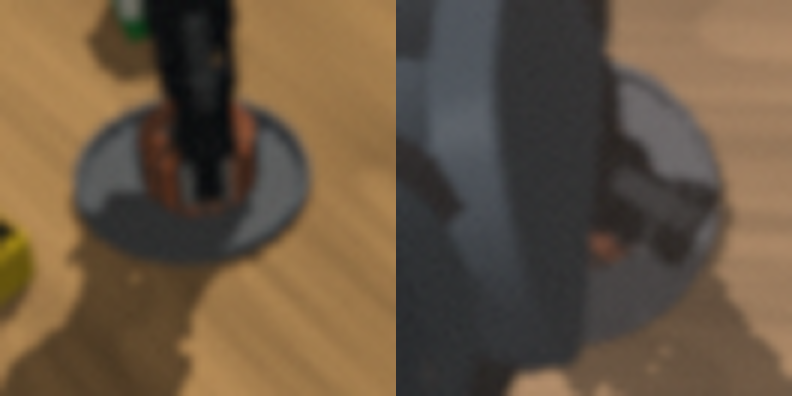

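The side view shows the choke held level just above the dish floor, centred at about (200,180). Lowering it now.

{"method": "carry_out", "body": {"series": [[0.04,[-0.003,0.002,0.004],0],[0.04,[-0.0033,0.005,0.004],0],[0.04,[-0.0033,0.007,0.004],0],[0.04,[-0.0033,0.008,0.004],0],[0.04,[-0.0033,0.008,0.004],0]]}}

```text
time_s: 18.55
tool_pos: [0.599, 0.2349, -0.0149]
tool_rot: [-1.571, 0.0, -0.496]
force: [0.0, -0.3, -1.6]
width: 0.0517
```

{"method": "carry_out", "body": {"series": [[0.04,[0,0.0008,0],0],[0.04,[0,0.0015,0],0],[0.04,[0,0.0015,0],0]]}}

```text
time_s: 18.85
tool_pos: [0.5993, 0.2349, -0.0156]
tool_rot: [-1.571, -0.0, -0.496]
force: [-1.4, 0.4, 3.2]
width: 0.0521
```

{"method": "carry_out", "body": {"series": [[0.056,[0,0,0],0],[0.065,[0,0,0],0],[0.085,[0,0,0],0],[0.085,[0,0,0],0],[0.085,[0,0,0],0],[0.085,[0,-0.02,0],0],[0.085,[0,-0.05,0],0],[0.085,[0,-0.08,0],0],[0.085,[0,-0.08,0],0]]}}

```text
time_s: 19.75
tool_pos: [0.6027, 0.2357, 0.0682]
tool_rot: [-1.565, -0.007, -0.496]
force: [0.5, -0.3, 0.5]
width: 0.0848
```

```bash
python3 plan.py .421 -.008 .065 -28.4
python3 - <<'E'
from ov import *
s=bot.state()
o=[]
for n in ("side","top"):
    im=bot.snapshot(n)[:,:,::-1].copy(); cv2.imwrite(f"pics/{n}13.png",im)
    o.append(ov(im,n,s["tool_pos"],s["tool_rot"][2],s["width"],U=6,w=33,back=.03,center=(.598,.2345,.015))[:,:396])
cv2.imwrite("pics/ov13.png",np.hstack(o))
E
```

```text
t 19.75 tcp [0.6027 0.2357 0.0682] rot [-89.66  -0.4  -28.41] F [ 0.5 -0.3  0.5] w 0.0848
shift mm [ -43.8    3.2 -300.8] turn -0.0 dist 304
```

View pics/ov13.png

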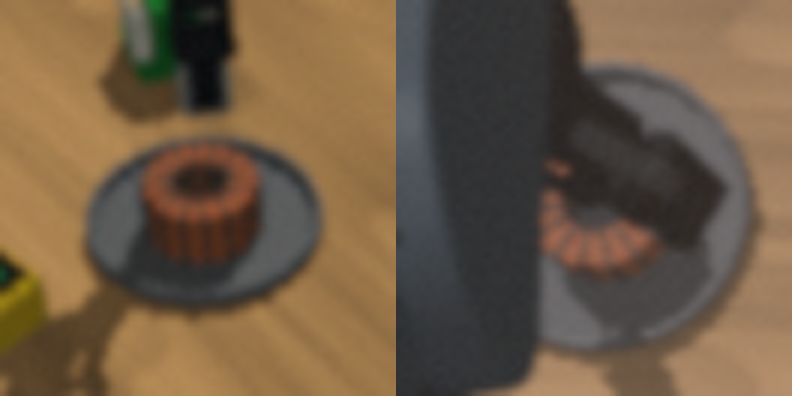

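{"method": "carry_out", "body": {"series": [[0.085,[-0.003,0,-0.02],0],[0.085,[-0.009,0,-0.06],0],[0.085,[-0.016,0,-0.107],0],[0.085,[-0.023,0,-0.155],0],[0.085,[-0.03,0,-0.203],0],[0.085,[-0.037,0,-0.25],0],[0.085,[-0.042,0,-0.288],0],[0.085,[-0.044,0.005,-0.301],0],[0.085,[-0.044,0.02,-0.301],0],[0.085,[-0.044,0.02,-0.301],0]]}}

```text
time_s: 20.85
tool_pos: [0.4151, -0.009, 0.0421]
tool_rot: [-1.572, 0.005, -0.498]
force: [-0.1, 0.9, -0.2]
width: 0.0847
```

```bash
python3 plan.py .421 -.008 -.014 -28.4
```

```text
t 20.85 tcp [ 0.4151 -0.009   0.0421] rot [-90.06   0.3  -28.52] F [-0.1  0.9 -0.2] w 0.0847
shift mm [ 4.7 56.1  3.7] turn -0.1 dist 56
```

{"method": "carry_out", "body": {"series": [[0.085,[0.003,0.004,0.003],0],[0.085,[0.004,0.02,0.003],0],[0.085,[0.004,0.04,0.003],0],[0.085,[0.004,0.052,0.003],0],[0.085,[0.004,0.055,0.003],0],[0.085,[0.004,0.055,0.003],0]]}}

```text
time_s: 21.45
tool_pos: [0.4223, -0.0078, -0.0115]
tool_rot: [-1.571, 0.001, -0.495]
force: [0.3, -0.0, 0.3]
width: 0.085
```

```bash
python3 plan.py .421 -.008 -.014 -28.4
```

```text
t 21.45 tcp [ 0.4223 -0.0078 -0.0115] rot [-9.001e+01  4.000e-02 -2.837e+01] F [ 0.3 -0.   0.3] w 0.085
shift mm [-1.1  2.5 -0.8] turn 0.0 dist 3
```

{"method": "carry_out", "body": {"series": [[0.085,[-0.001,0.001,0],0],[0.035,[-0.001,0.001,0],0],[0.035,[-0.001,0.001,0],0],[0.035,[-0.001,0.001,0],0],[0.035,[-0.001,0.001,0],0],[0.035,[-0.001,0.001,0],0],[0.035,[-0.001,0.001,0],0],[0.035,[-0.001,0.001,0],0],[0.035,[-0.001,0.001,0],0]]}}

```text
time_s: 22.35
tool_pos: [0.4217, -0.0078, -0.0113]
tool_rot: [-1.57, -0.001, -0.497]
force: [0.2, 1.4, 7.4]
width: 0.0476
```

```bash
python3 plan.py .611 -.0065 .04 -28.4
python3 - <<'E'
from ov import *
s=bot.state()
im=bot.snapshot("side")[:,:,::-1].copy(); cv2.imwrite("pics/side14.png",im)
cv2.imwrite("pics/ov14.png",ov(im,"side",s["tool_pos"],s["tool_rot"][2],s["width"],U=6,w=33,back=.028))
E
```

```text
t 22.35 tcp [ 0.4217 -0.0078 -0.0113] rot [-8.998e+01 -8.000e-02 -2.846e+01] F [0.2 1.4 7.4] w 0.0476
shift mm [165.8 -51.3  91.4] turn -0.1 dist 196
```

View pics/ov14.png

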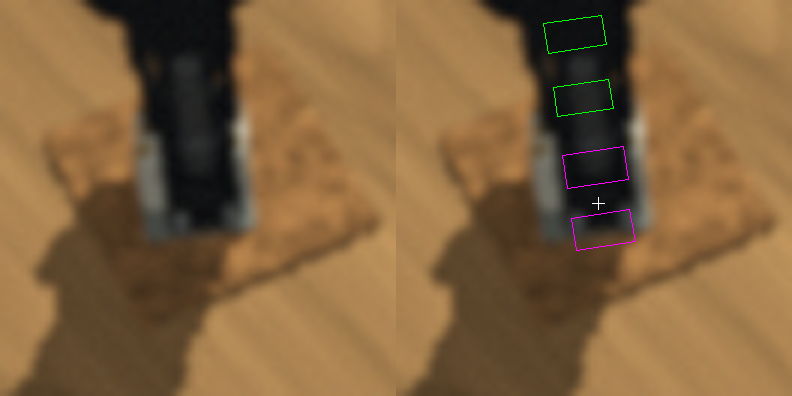

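The transformer is gripped across its core ends at 47.6 mm (48 mm nominal). I'll carry it to the square tray.

{"method": "carry_out", "body": {"series": [[0.035,[0,-0.005,0],0],[0.035,[0,-0.02,0],0],[0.035,[0,-0.045,0],0],[0.035,[0.015,-0.06,0.008],0],[0.035,[0.045,-0.06,0.025],0],[0.035,[0.082,-0.06,0.045],0],[0.035,[0.12,-0.06,0.066],0],[0.035,[0.15,-0.06,0.083],0],[0.035,[0.164,-0.06,0.0905],0],[0.035,[0.166,-0.06,0.0915],0]]}}

```text
time_s: 23.4
tool_pos: [0.6131, -0.0065, 0.0478]
tool_rot: [-1.57, -0.002, -0.496]
force: [-0.6, -0.6, -3.6]
width: 0.0477
```

```bash
python3 plan.py .611 -.0065 -.012 -28.4
```

```text
t 23.4 tcp [ 0.6131 -0.0065  0.0478] rot [-89.96  -0.14 -28.4 ] F [-0.6 -0.6 -3.6] w 0.0477
shift mm [-1.8 59.8 -1. ] turn 0.0 dist 60
```

{"method": "carry_out", "body": {"series": [[0.035,[0,0.01,0],0],[0.035,[0,0.03,0],0],[0.035,[0,0.043,0],0],[0.035,[0,0.05,0],0],[0.035,[0,0.052,0],0],[0.035,[0,0.052,0],0]]}}

```text
time_s: 24.0
tool_pos: [0.6104, -0.0063, -0.0044]
tool_rot: [-1.571, 0.001, -0.496]
force: [0.5, -0.9, -2.1]
width: 0.0475
```

```bash
python3 plan.py .611 -.0065 -.0122 -28.4
python3 - <<'E'
from ov import *
s=bot.state()
im=bot.snapshot("side")[:,:,::-1].copy(); cv2.imwrite("pics/side15.png",im)
cv2.imwrite("pics/ov15.png",ov(im,"side",s["tool_pos"],s["tool_rot"][2],s["width"],U=6,w=33,back=.028))
E
```

```text
t 24.0 tcp [ 0.6104 -0.0063 -0.0044] rot [-9.001e+01  4.000e-02 -2.843e+01] F [ 0.5 -0.9 -2.1] w 0.0475
shift mm [0.6 7.8 0.1] turn -0.0 dist 8
```

View pics/ov15.png

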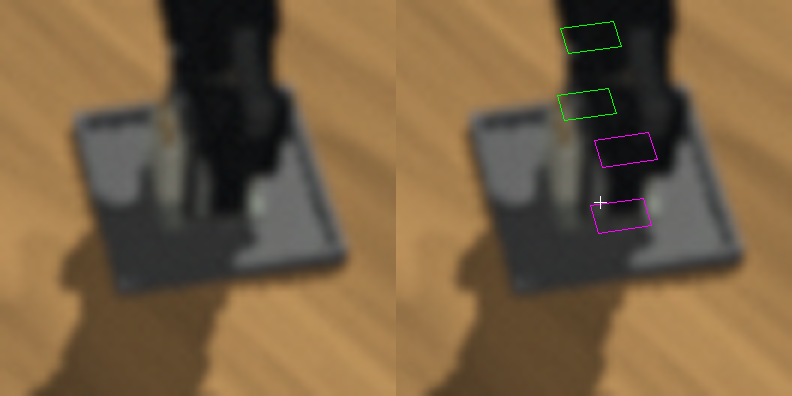

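{"method": "carry_out", "body": {"series": [[0.035,[0,0.003,0],0],[0.035,[0,0.0055,0],0],[0.035,[0,0.0075,0],0],[0.035,[0,0.0085,0],0],[0.035,[0,0.0085,0],0]]}}

```text
time_s: 24.55
tool_pos: [0.6108, -0.0062, -0.0122]
tool_rot: [-1.571, -0.0, -0.496]
force: [-0.9, 0.9, 1.2]
width: 0.0475
```

Force went from about -2.1 N (-3.6 N earlier in the carry) to +1.2 N, so the part is on the tray floor. I'll release it.

{"method": "carry_out", "body": {"series": [[0.052,[0,0,0],0],[0.06,[0,0,0],0],[0.085,[0,0,0],0],[0.085,[0,0,0],0],[0.085,[0,0,0],0],[0.085,[0,-0.02,0],0],[0.085,[0,-0.05,0],0],[0.085,[0,-0.08,0],0],[0.085,[0,-0.08,0],0]]}}

```text
time_s: 25.45
tool_pos: [0.6142, -0.0068, 0.0714]
tool_rot: [-1.568, -0.008, -0.496]
force: [0.5, 0.1, 0.6]
width: 0.085
```

```bash
python3 plan.py .618 -.230 .06 -91
python3 - <<'E'
from ov import *
s=bot.state()
o=[]
for n in ("side","top"):
    im=bot.snapshot(n)[:,:,::-1].copy(); cv2.imwrite(f"pics/{n}16.png",im)
    o.append(ov(im,n,s["tool_pos"],s["tool_rot"][2],s["width"],U=6,w=33,back=.03,center=(.611,-.0065,.015))[:,:396])
cv2.imwrite("pics/ov16.png",np.hstack(o))
E
```

```text
t 25.45 tcp [ 0.6142 -0.0068  0.0714] rot [-89.85  -0.48 -28.41] F [0.5 0.1 0.6] w 0.085
shift mm [ 109.6   11.4 -194.5] turn 62.6 dist 224
```

View pics/ov16.png

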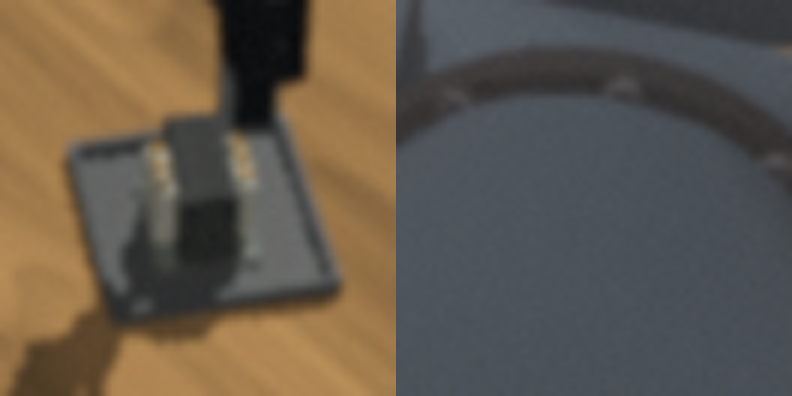

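The transformer stands upright in the square tray. Next is the heat sink in the small dish.

{"method": "carry_out", "body": {"series": [[0.085,[0.012,0,-0.022],8],[0.085,[0.03,0,-0.054],16],[0.085,[0.052,0,-0.092],24],[0.085,[0.074,0,-0.131],32],[0.085,[0.094,0,-0.167],40],[0.085,[0.106,0,-0.188],48],[0.085,[0.1095,0.002,-0.1945],56],[0.085,[0.1095,0.01,-0.1945],62.6],[0.085,[0.1095,0.02,-0.1945],62.6],[0.085,[0.1095,0.02,-0.1945],62.6]]}}

```text
time_s: 26.55
tool_pos: [0.6123, -0.2281, 0.0442]
tool_rot: [-1.576, 0.003, -1.586]
force: [-1.1, -0.9, 0.4]
width: 0.0853
```

```bash
python3 plan.py .618 -.230 -.015 -91
python3 - <<'E'
from ov import *
s=bot.state()
o=[]
for n in ("side","top"):
    im=bot.snapshot(n)[:,:,::-1].copy(); cv2.imwrite(f"pics/{n}17.png",im)
    o.append(ov(im,n,s["tool_pos"],s["tool_rot"][2],s["width"],U=6,w=33,back=.039,center=(.618,-.23,.03))[:,396:])
cv2.imwrite("pics/ov17.png",np.hstack(o))
E
```

```text
t 26.55 tcp [ 0.6123 -0.2281  0.0442] rot [-90.31   0.18 -90.88] F [-1.1 -0.9  0.4] w 0.0853
shift mm [ 1.8 59.2  5.7] turn 0.1 dist 59
```

View pics/ov17.png

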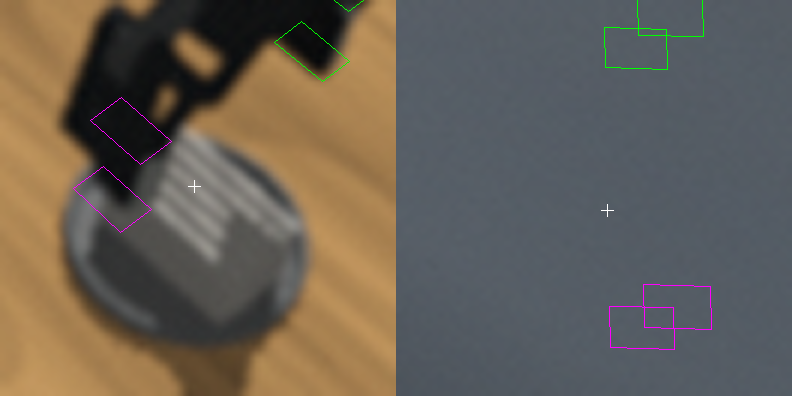

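{"method": "carry_out", "body": {"series": [[0.085,[0.001,0.004,0.003],0],[0.085,[0.001,0.022,0.004],0],[0.085,[0.001,0.042,0.004],0],[0.085,[0.001,0.055,0.004],0],[0.085,[0.001,0.059,0.004],0],[0.085,[0.001,0.059,0.004],0]]}}

```text
time_s: 27.25
tool_pos: [0.6184, -0.2303, -0.0122]
tool_rot: [-1.572, 0.0, -1.588]
force: [-0.2, -0.4, -0.3]
width: 0.085
```

```bash
python3 plan.py .618 -.230 -.015 -91
```

```text
t 27.25 tcp [ 0.6184 -0.2303 -0.0122] rot [-9.005e+01  3.000e-02 -9.099e+01] F [-0.2 -0.4 -0.3] w 0.085
shift mm [-0.3  2.8 -0.4] turn 0.0 dist 3
```

{"method": "carry_out", "body": {"series": [[0.02,[0,0.001,0],0],[0.02,[0,0.001,0],0],[0.02,[0,0.001,0],0],[0.02,[0,0.001,0],0],[0.02,[0,0.001,0],0],[0.02,[0,0.001,0],0],[0.02,[0,0.001,0],0],[0.02,[0,0.001,0],0],[0.02,[0,0.001,0],0],[0.02,[0,0.001,0],0]]}}

```text
time_s: 28.25
tool_pos: [0.6193, -0.231, -0.0117]
tool_rot: [-1.569, -0.001, -1.589]
force: [0.8, 0.8, 6.1]
width: 0.0324
```

```bash
python3 plan.py .4245 -.0078 .045 -84
python3 - <<'E'
from ov import *
s=bot.state()
im=bot.snapshot("side")[:,:,::-1].copy(); cv2.imwrite("pics/side18.png",im)
cv2.imwrite("pics/ov18.png",ov(im,"side",s["tool_pos"],s["tool_rot"][2],s["width"],U=6,w=33,back=.027))
E
```

```text
t 28.25 tcp [ 0.6193 -0.231  -0.0117] rot [-8.991e+01 -5.000e-02 -9.102e+01] F [0.8 0.8 6.1] w 0.0324
shift mm [-219.7  -56.7 -198.7] turn -7.0 dist 302
```

View pics/ov18.png

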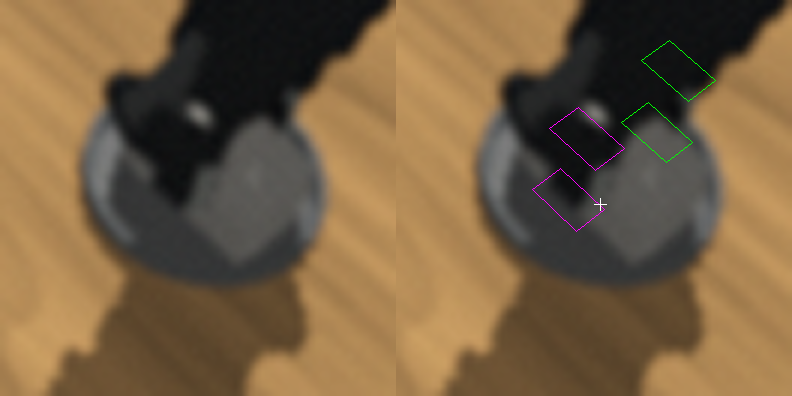

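The heat sink is gripped at 32.4 mm (34 mm nominal). I'll park it on the mat.

{"method": "carry_out", "body": {"series": [[0.02,[0,-0.005,0],0],[0.02,[0,-0.02,0],0],[0.02,[0,-0.045,0],0],[0.02,[-0.015,-0.06,-0.013],0],[0.02,[-0.045,-0.06,-0.04],-2],[0.02,[-0.08,-0.06,-0.072],-5],[0.02,[-0.115,-0.06,-0.104],-7],[0.02,[-0.15,-0.06,-0.136],-7],[0.02,[-0.185,-0.06,-0.167],-7],[0.02,[-0.21,-0.06,-0.19],-7]]}}

```text
time_s: 29.3
tool_pos: [0.4292, -0.015, 0.048]
tool_rot: [-1.573, 0.001, -1.466]
force: [0.7, -0.1, -1.8]
width: 0.0325
```

```bash
python3 plan.py .4245 -.0078 -.0107 -84
```

```text
t 29.3 tcp [ 0.4292 -0.015   0.048 ] rot [-9.013e+01  7.000e-02 -8.399e+01] F [ 0.7 -0.1 -1.8] w 0.0325
shift mm [-7.7 58.7 -3.9] turn 0.0 dist 59
```

{"method": "carry_out", "body": {"series": [[0.02,[-0.008,0.005,-0.005],0],[0.02,[-0.0085,0.02,-0.006],0],[0.02,[-0.0085,0.038,-0.006],0],[0.02,[-0.0085,0.048,-0.006],0],[0.02,[-0.0085,0.052,-0.006],0],[0.02,[-0.0085,0.052,-0.006],0]]}}

```text
time_s: 29.9
tool_pos: [0.4258, -0.0097, -0.005]
tool_rot: [-1.571, 0.0, -1.467]
force: [-0.3, -0.5, -0.7]
width: 0.033
```

```bash
python3 plan.py .4245 -.0078 -.0107 -84
python3 - <<'E'
from ov import *
s=bot.state()
im=bot.snapshot("side")[:,:,::-1].copy(); cv2.imwrite("pics/side19.png",im)
cv2.imwrite("pics/ov19.png",ov(im,"side",s["tool_pos"],s["tool_rot"][2],s["width"],U=6,w=33,back=.027))
E
```

```text
t 29.9 tcp [ 0.4258 -0.0097 -0.005 ] rot [-9.002e+01  1.000e-02 -8.405e+01] F [-0.3 -0.5 -0.7] w 0.033
shift mm [-2.   5.7 -1.1] turn -0.0 dist 6
```

View pics/ov19.png

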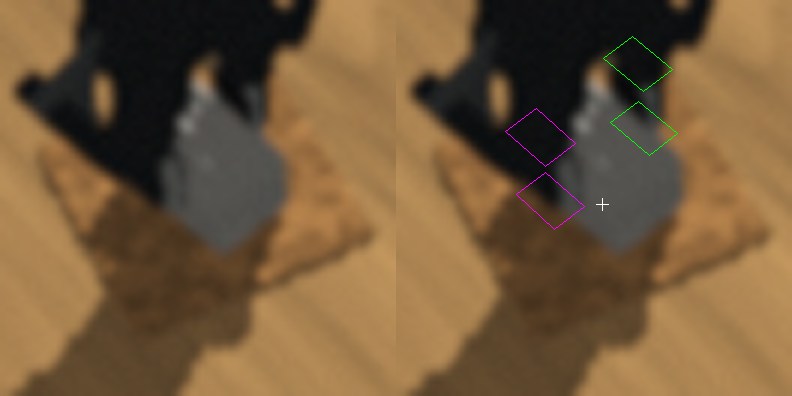

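{"method": "carry_out", "body": {"series": [[0.02,[-0.001,0.002,0],0],[0.02,[-0.002,0.004,0],0],[0.02,[-0.002,0.0055,0],0],[0.02,[-0.002,0.0065,0],0],[0.02,[-0.002,0.0065,0],0]]}}

```text
time_s: 30.45
tool_pos: [0.4253, -0.0073, -0.0108]
tool_rot: [-1.57, -0.0, -1.466]
force: [-0.1, 1.3, 3.4]
width: 0.0328
```

{"method": "carry_out", "body": {"series": [[0.038,[0,0,0],0],[0.05,[0,0,0],0],[0.085,[0,0,0],0],[0.085,[0,0,0],0],[0.085,[0,0,0],0],[0.085,[0,-0.02,0],0],[0.085,[0,-0.05,0],0],[0.085,[0,-0.09,0],0],[0.085,[0,-0.1,0],0],[0.085,[0,-0.1,0],0]]}}

```text
time_s: 31.45
tool_pos: [0.4264, -0.0076, 0.0902]
tool_rot: [-1.567, -0.002, -1.466]
force: [-0.2, -1.1, -0.0]
width: 0.0851
```

```bash
python3 plan.py .429 -.252 .085 -84
python3 - <<'E'
from ov import *
s=bot.state()
o=[]
for n in ("side","top"):
    im=bot.snapshot(n)[:,:,::-1].copy(); cv2.imwrite(f"pics/{n}20.png",im)
    o.append(ov(im,n,s["tool_pos"],s["tool_rot"][2],s["width"],U=6,w=33,back=.03,center=(.4245,-.0078,.015))[:,:396])
cv2.imwrite("pics/ov20.png",np.hstack(o))
E
```

```text
t 31.45 tcp [ 0.4264 -0.0076  0.0902] rot [-89.77  -0.09 -84.01] F [-0.2 -1.1 -0. ] w 0.0851
shift mm [243.3   5.2 -22.9] turn -0.0 dist 244
```

View pics/ov20.png

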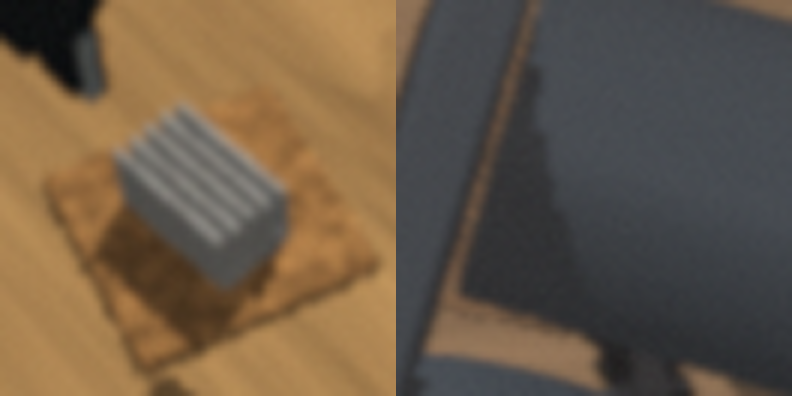

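The heat sink is upright on the mat. Next is the capacitor, which I'll grip high because the gripper body's clearance above it is uncertain.

{"method": "carry_out", "body": {"series": [[0.085,[0.015,0,-0.001],0],[0.085,[0.05,0,-0.005],0],[0.085,[0.098,0,-0.009],0],[0.085,[0.146,0,-0.014],0],[0.085,[0.194,0,-0.018],0],[0.085,[0.23,0,-0.022],0],[0.085,[0.243,0,-0.023],0],[0.085,[0.243,0.01,-0.023],0],[0.085,[0.243,0.02,-0.023],0],[0.085,[0.243,0.02,-0.023],0]]}}

```text
time_s: 32.55
tool_pos: [0.4257, -0.2479, 0.0665]
tool_rot: [-1.575, 0.006, -1.465]
force: [-0.6, -0.6, 0.2]
width: 0.085
```

```bash
python3 plan.py .429 -.252 .003 -84
python3 - <<'E'
from ov import *
s=bot.state()
im=bot.snapshot("side")[:,:,::-1].copy(); cv2.imwrite("pics/side21.png",im)
cv2.imwrite("pics/ov21.png",ov(im,"side",s["tool_pos"],s["tool_rot"][2],s["width"],U=5,w=40,back=.039))
E
```

```text
t 32.55 tcp [ 0.4257 -0.2479  0.0665] rot [-90.26   0.32 -83.93] F [-0.6 -0.6  0.2] w 0.085
shift mm [ 4.4 63.5  2.8] turn 0.1 dist 64
```

View pics/ov21.png

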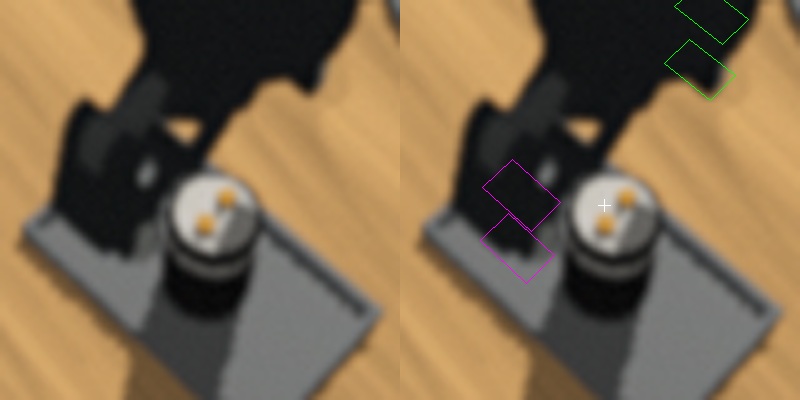

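{"method": "carry_out", "body": {"series": [[0.085,[0.002,0.005,0.001],0],[0.085,[0.003,0.022,0.002],0],[0.085,[0.003,0.042,0.002],0],[0.085,[0.003,0.056,0.002],0],[0.085,[0.003,0.062,0.002],0],[0.085,[0.003,0.0625,0.002],0],[0.085,[0.003,0.0625,0.002],0]]}}

```text
time_s: 33.3
tool_pos: [0.4303, -0.2541, 0.0067]
tool_rot: [-1.57, -0.0, -1.466]
force: [-0.4, -0.6, -0.2]
width: 0.0846
```

```bash
python3 plan.py .429 -.252 .003 -84
python3 - <<'E'
from ov import *
s=bot.state()
im=bot.snapshot("side")[:,:,::-1].copy(); cv2.imwrite("pics/side22.png",im)
cv2.imwrite("pics/ov22.png",ov(im,"side",s["tool_pos"],s["tool_rot"][2],s["width"],U=5,w=40,back=.039))
E
```

```text
t 33.3 tcp [ 0.4303 -0.2541  0.0067] rot [-8.998e+01 -3.000e-02 -8.399e+01] F [-0.4 -0.6 -0.2] w 0.0846
shift mm [-2.3  3.7 -1.1] turn 0.0 dist 4
```

View pics/ov22.png

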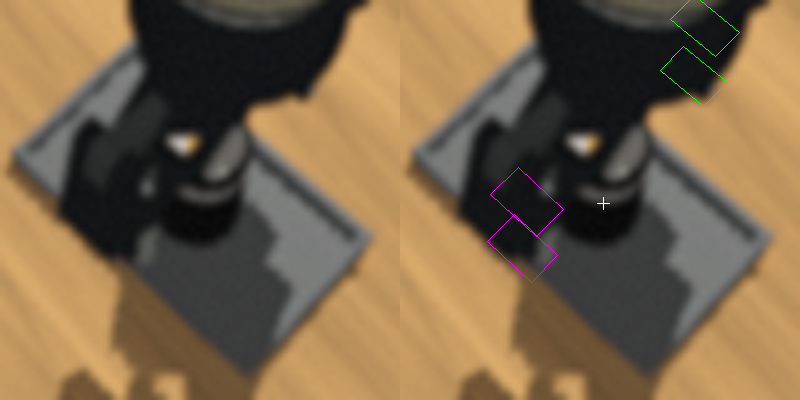

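{"method": "carry_out", "body": {"series": [[0.085,[-0.002,0.002,-0.001],0],[0.02,[-0.002,0.002,-0.001],0],[0.02,[-0.002,0.002,-0.001],0],[0.02,[-0.002,0.002,-0.001],0],[0.02,[-0.002,0.002,-0.001],0],[0.02,[-0.002,0.002,-0.001],0],[0.02,[-0.002,0.002,-0.001],0],[0.02,[-0.002,0.002,-0.001],0],[0.02,[-0.002,0.002,-0.001],0],[0.02,[-0.002,0.002,-0.001],0]]}}

```text
time_s: 34.35
tool_pos: [0.429, -0.2525, 0.0047]
tool_rot: [-1.57, -0.0, -1.466]
force: [-0.2, 0.3, 5.5]
width: 0.0346
```

```bash
python3 plan.py .617 -.228 .06 -84
python3 - <<'E'
from ov import *
s=bot.state()
im=bot.snapshot("side")[:,:,::-1].copy(); cv2.imwrite("pics/side23.png",im)
cv2.imwrite("pics/ov23.png",ov(im,"side",s["tool_pos"],s["tool_rot"][2],s["width"],U=5,w=40,back=.027))
E
```

```text
t 34.35 tcp [ 0.429  -0.2525  0.0047] rot [-8.998e+01 -3.000e-02 -8.402e+01] F [-0.2  0.3  5.5] w 0.0346
shift mm [ -4.8 -55.3 189.6] turn -0.0 dist 198
```

View pics/ov23.png

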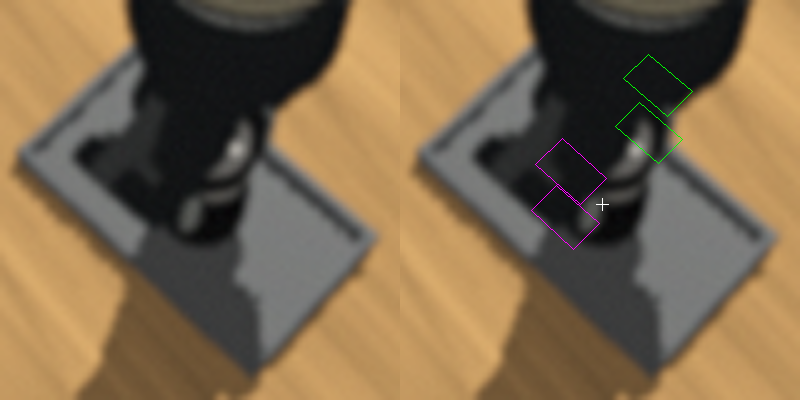

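{"method": "carry_out", "body": {"series": [[0.02,[0,-0.005,0],0],[0.02,[0,-0.02,0],0],[0.02,[0,-0.04,0.005],0],[0.02,[-0.001,-0.05,0.025],0],[0.02,[-0.002,-0.05,0.058],0],[0.02,[-0.002,-0.05,0.096],0],[0.02,[-0.003,-0.05,0.134],0],[0.02,[-0.004,-0.05,0.166],0],[0.02,[-0.0048,-0.05,0.185],0],[0.02,[-0.0048,-0.05,0.1895],0]]}}

```text
time_s: 35.4
tool_pos: [0.6188, -0.2273, 0.054]
tool_rot: [-1.569, -0.001, -1.465]
force: [-0.7, -0.3, -1.3]
width: 0.0344
```

```bash
python3 plan.py .617 -.228 .0047 -84
python3 - <<'E'
from ov import *
s=bot.state()
im=bot.snapshot("side")[:,:,::-1].copy(); cv2.imwrite("pics/side24.png",im)
cv2.imwrite("pics/ov24.png",ov(im,"side",s["tool_pos"],s["tool_rot"][2],s["width"],U=5,w=40,back=.027))
E
```

```text
t 35.4 tcp [ 0.6188 -0.2273  0.054 ] rot [-8.992e+01 -4.000e-02 -8.391e+01] F [-0.7 -0.3 -1.3] w 0.0344
shift mm [ 0.5 49.3 -1.9] turn 0.1 dist 49
```

View pics/ov24.png

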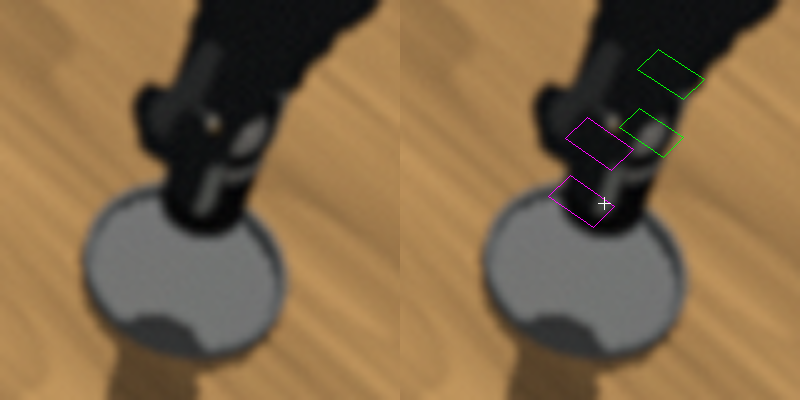

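The capacitor is held upright above the empty small dish. Lowering it now.

{"method": "carry_out", "body": {"series": [[0.02,[0,0.008,0],0],[0.02,[0,0.022,0],0],[0.02,[0,0.035,0],0],[0.02,[0,0.041,0],0],[0.02,[0,0.043,0],0],[0.02,[0,0.043,0],0]]}}

```text
time_s: 36.05
tool_pos: [0.6163, -0.2278, 0.0106]
tool_rot: [-1.572, 0.001, -1.467]
force: [0.7, -0.5, -1.3]
width: 0.0345
```

```bash
python3 plan.py .617 -.228 .0047 -84
```

```text
t 36.05 tcp [ 0.6163 -0.2278  0.0106] rot [-9.005e+01  4.000e-02 -8.404e+01] F [ 0.7 -0.5 -1.3] w 0.0345
shift mm [0.3 5.9 0.7] turn -0.0 dist 6
```

{"method": "carry_out", "body": {"series": [[0.02,[0,0.002,0.0005],0],[0.02,[0,0.004,0.0005],0],[0.02,[0,0.0055,0.0005],0],[0.02,[0,0.0065,0.0005],0],[0.02,[0,0.0065,0.0005],0]]}}

```text
time_s: 36.55
tool_pos: [0.6173, -0.2277, 0.0049]
tool_rot: [-1.571, -0.0, -1.466]
force: [0.4, 0.7, -0.1]
width: 0.0346
```

{"method": "carry_out", "body": {"series": [[0.02,[0,0.0007,0],0],[0.02,[0,0.0007,0],0]]}}

```text
time_s: 36.75
tool_pos: [0.6174, -0.2278, 0.0048]
tool_rot: [-1.571, -0.0, -1.466]
force: [-1.4, 0.6, 3.6]
width: 0.0342
```

{"method": "carry_out", "body": {"series": [[0.04,[0,0,0],0],[0.05,[0,0,0],0],[0.085,[0,0,0],0],[0.085,[0,0,0],0],[0.085,[0,0,0],0],[0.085,[0,-0.015,0],0],[0.085,[0,-0.04,0],0],[0.085,[0,-0.075,0],0],[0.085,[0,-0.08,0],0],[0.085,[0,-0.08,0],0]]}}

```text
time_s: 37.75
tool_pos: [0.6185, -0.2284, 0.0867]
tool_rot: [-1.567, -0.003, -1.466]
force: [0.3, 0.0, 0.2]
width: 0.0848
```

```bash
python3 plan.py .4245 -.0078 .05 -84
python3 - <<'E'
from fit import *
o=[]
ims={n:bot.snapshot(n)[:,:,::-1].copy() for n in ("top","side")}
for n in ims:
    cv2.imwrite(f"pics/{n}25.png",ims[n])
o=[crop(ims["side"],proj("side",[(.617,-.228,.03)])[0],33)[0]]
d=getdata(ims,.4245,-.0078,.02)
for n in d:
    r1=fit(HS,.4245,-.0078,.004,{n:d[n]},[np.radians(6)]); print("  ",n,np.round(r1.x[:2],4),np.degrees(r1.x[2])%180,r1.fun)
    o.append(cv2.resize(overlay(r1.x,HS,.004,{n:d[n]}),(396,396)))
cv2.imwrite("pics/fit25.png",cv2.resize(np.hstack(o),None,fx=.65,fy=.65))
E
```

```text
t 37.75 tcp [ 0.6185 -0.2284  0.0867] rot [-89.79  -0.15 -84.02] F [0.3 0.  0.2] w 0.0848
shift mm [-239.7   36.7 -170. ] turn -0.0 dist 296
   top [ 0.4055 -0.0059] 170.7809383224268 51.25669860839844
   side [ 0.4225 -0.0089] 6.087160767077087 1929.2716064453125
```

View pics/fit25.png

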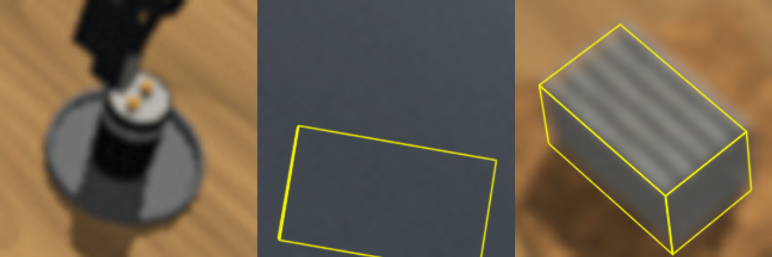

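The capacitor stands upright in the small dish. The side fit puts the heat sink at about (0.4225, -0.009) at 6°; the top view of it is blocked by the arm, so I'm ignoring that fit. Now I'll fetch the heat sink.

{"method": "carry_out", "body": {"series": [[0.085,[-0.015,0,-0.011],0],[0.085,[-0.045,0,-0.032],0],[0.085,[-0.083,0,-0.059],0],[0.085,[-0.121,0,-0.086],0],[0.085,[-0.159,0,-0.113],0],[0.085,[-0.197,0.005,-0.14],0],[0.085,[-0.227,0.015,-0.161],0],[0.085,[-0.24,0.03,-0.17],0],[0.085,[-0.24,0.037,-0.17],0],[0.085,[-0.24,0.037,-0.17],0]]}}

```text
time_s: 38.85
tool_pos: [0.4231, -0.0068, 0.0459]
tool_rot: [-1.573, 0.001, -1.466]
force: [0.7, -0.5, 0.0]
width: 0.0849
```

```bash
python3 plan.py .4238 -.0082 -.0115 -84
```

```text
t 38.85 tcp [ 0.4231 -0.0068  0.0459] rot [-9.011e+01  4.000e-02 -8.399e+01] F [ 0.7 -0.5  0. ] w 0.0849
shift mm [ 1.4 57.4  0.5] turn 0.0 dist 57
```

{"method": "carry_out", "body": {"series": [[0.085,[0.001,0.005,0],0],[0.085,[0.001,0.022,0],0],[0.085,[0.001,0.042,0],0],[0.085,[0.001,0.053,0],0],[0.085,[0.001,0.0575,0],0],[0.085,[0.001,0.0575,0],0],[0.085,[0.001,0.0575,0],0]]}}

```text
time_s: 39.55
tool_pos: [0.4237, -0.008, -0.0101]
tool_rot: [-1.57, -0.0, -1.467]
force: [-0.7, 0.3, 0.1]
width: 0.0853
```

```bash
python3 plan.py .4238 -.0082 -.0115 -84
python3 - <<'E'
from ov import *
s=bot.state()
im=bot.snapshot("side")[:,:,::-1].copy(); cv2.imwrite("pics/side26.png",im)
cv2.imwrite("pics/ov26.png",ov(im,"side",s["tool_pos"],s["tool_rot"][2],s["width"],U=5,w=40,back=.039))
E
```

```text
t 39.55 tcp [ 0.4237 -0.008  -0.0101] rot [-8.996e+01 -2.000e-02 -8.404e+01] F [-0.7  0.3  0.1] w 0.0853
shift mm [0.2 1.4 0.1] turn -0.0 dist 1
```

View pics/ov26.png

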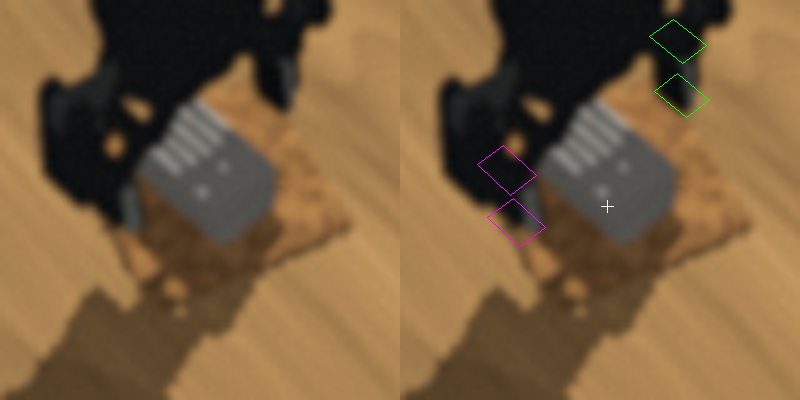

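{"method": "carry_out", "body": {"series": [[0.02,[0,0.001,0],0],[0.02,[0,0.001,0],0],[0.02,[0,0.001,0],0],[0.02,[0,0.001,0],0],[0.02,[0,0.001,0],0],[0.02,[0,0.001,0],0],[0.02,[0,0.001,0],0],[0.02,[0,0.001,0],0],[0.02,[0,0.001,0],0],[0.02,[0,0.001,0],0]]}}

```text
time_s: 40.6
tool_pos: [0.4236, -0.0078, -0.0109]
tool_rot: [-1.57, -0.0, -1.466]
force: [0.3, 0.2, 5.2]
width: 0.0327
```

```bash
python3 plan.py .4285 -.248 .04 -84
python3 - <<'E'
from ov import *
s=bot.state()
im=bot.snapshot("side")[:,:,::-1].copy(); cv2.imwrite("pics/side27.png",im)
cv2.imwrite("pics/ov27.png",ov(im,"side",s["tool_pos"],s["tool_rot"][2],s["width"],U=5,w=40,back=.027)[:,:400])
E
```

```text
t 40.6 tcp [ 0.4236 -0.0078 -0.0109] rot [-8.994e+01 -3.000e-02 -8.401e+01] F [0.3 0.2 5.2] w 0.0327
shift mm [239.4 -50.9 -20.2] turn -0.0 dist 246
```

View pics/ov27.png

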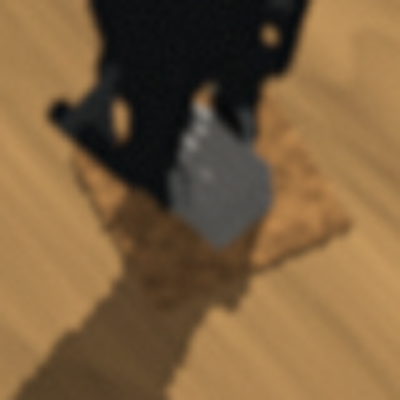

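{"method": "carry_out", "body": {"series": [[0.02,[0,-0.005,0],0],[0.02,[0,-0.02,0],0],[0.02,[0,-0.042,0],0],[0.02,[0.02,-0.052,-0.002],0],[0.02,[0.058,-0.052,-0.005],0],[0.02,[0.103,-0.052,-0.009],0],[0.02,[0.148,-0.052,-0.0125],0],[0.02,[0.193,-0.052,-0.016],0],[0.02,[0.226,-0.052,-0.019],0],[0.02,[0.239,-0.052,-0.02],0]]}}

```text
time_s: 41.65
tool_pos: [0.4291, -0.2516, 0.041]
tool_rot: [-1.569, -0.003, -1.47]
force: [-0.2, -0.1, -0.8]
width: 0.0327
```

```bash
python3 plan.py .4285 -.248 -.0119 -84
```

```text
t 41.65 tcp [ 0.4291 -0.2516  0.041 ] rot [-89.88  -0.16 -84.21] F [-0.2 -0.1 -0.8] w 0.0327
shift mm [-3.6 52.9 -0.2] turn -0.2 dist 53
```

{"method": "carry_out", "body": {"series": [[0.02,[0,0.008,0],0],[0.02,[0,0.024,0],0],[0.02,[0,0.038,0],0],[0.02,[0,0.044,0],0],[0.02,[0,0.046,0],0],[0.02,[0,0.046,0],0]]}}

```text
time_s: 42.25
tool_pos: [0.428, -0.2463, -0.0056]
tool_rot: [-1.572, 0.001, -1.465]
force: [0.7, 0.3, -1.1]
width: 0.0329
```

```bash
python3 plan.py .4285 -.248 -.0119 -84
python3 - <<'E'
from ov import *
s=bot.state()
o=[]
for n in ("side","top"):
    im=bot.snapshot(n)[:,:,::-1].copy(); cv2.imwrite(f"pics/{n}28.png",im)
    o.append(ov(im,n,s["tool_pos"],s["tool_rot"][2],s["width"],U=5,w=40,back=.027,center=(.4285,-.248,.02))[:,:400])
cv2.imwrite("pics/ov28.png",np.hstack(o))
E
```

```text
t 42.25 tcp [ 0.428  -0.2463 -0.0056] rot [-9.005e+01  7.000e-02 -8.395e+01] F [ 0.7  0.3 -1.1] w 0.0329
shift mm [1.8 6.3 0.3] turn 0.0 dist 7
```

View pics/ov28.png

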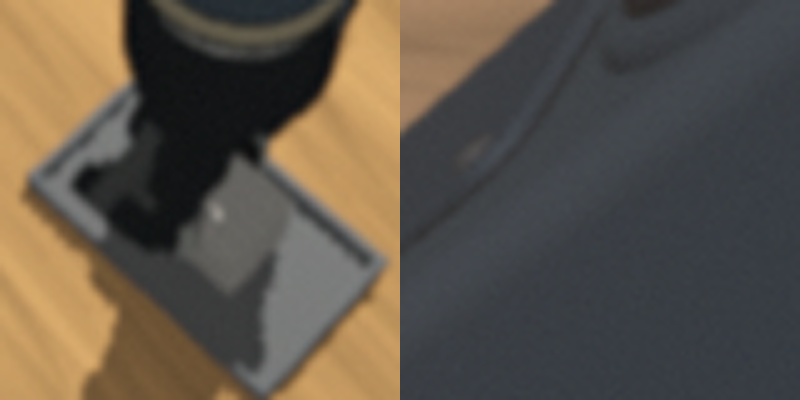

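The heat sink hangs lengthwise just above the floor of the long tray, in the middle. I'll lower it the last few millimetres.

{"method": "carry_out", "body": {"series": [[0.02,[0.001,0.002,0],0],[0.02,[0.0015,0.004,0],0],[0.02,[0.0015,0.0055,0],0],[0.02,[0.0015,0.0065,0],0],[0.02,[0.0015,0.007,0],0],[0.02,[0.0015,0.007,0],0]]}}

```text
time_s: 42.95
tool_pos: [0.4284, -0.2492, -0.0119]
tool_rot: [-1.571, -0.0, -1.467]
force: [-1.6, -0.4, 4.4]
width: 0.0327
```

{"method": "carry_out", "body": {"series": [[0.038,[0,0,0],0],[0.05,[0,0,0],0],[0.085,[0,0,0],0],[0.085,[0,0,0],0],[0.085,[0,0,0],0],[0.085,[0,-0.015,0],0],[0.085,[0,-0.045,0],0],[0.085,[0,-0.09,0],0],[0.085,[0,-0.135,0],0],[0.085,[0,-0.15,0],0]]}}

```text
time_s: 43.95
tool_pos: [0.4303, -0.2506, 0.1416]
tool_rot: [-1.566, -0.006, -1.466]
force: [-0.2, -0.5, -0.5]
width: 0.0853
```

```bash
python3 plan.py .48 .10 .20 -60; python3 plan.py .26 .57 .20 -30;  python3 - <<'E'
from ov import *
s=bot.state()
o=[]
for n in ("side","top"):
    im=bot.snapshot(n)[:,:,::-1].copy(); cv2.imwrite(f"pics/{n}29.png",im)
    o.append(ov(im,n,s["tool_pos"],s["tool_rot"][2],s["width"],U=5,w=40,back=.027,center=(.4285,-.248,.02))[:,:400])
cv2.imwrite("pics/ov29.png",np.hstack(o))
E
```

```text
t 43.95 tcp [ 0.4303 -0.2506  0.1416] rot [-89.72  -0.33 -84.01] F [-0.2 -0.5 -0.5] w 0.0853
shift mm [-343.5  -58.4   86. ] turn -24.0 dist 359
t 43.95 tcp [ 0.4303 -0.2506  0.1416] rot [-89.72  -0.33 -84.01] F [-0.2 -0.5 -0.5] w 0.0853
shift mm [-833.8  -58.4  -83.7] turn -54.0 dist 840
```

I've used up the allowance for viewing pictures, so the last checks will be numeric. I'll clear the arm first.

{"method": "carry_out", "body": {"series": [[0.085,[-0.02,-0.005,0.005],-3],[0.085,[-0.06,-0.015,0.015],-8],[0.085,[-0.105,-0.025,0.026],-14],[0.085,[-0.15,-0.035,0.038],-20],[0.085,[-0.195,-0.045,0.049],-24],[0.085,[-0.24,-0.055,0.06],-28],[0.085,[-0.285,-0.058,0.072],-32],[0.085,[-0.33,-0.058,0.083],-36],[0.085,[-0.375,-0.058,0.08],-40],[0.085,[-0.42,-0.058,0.065],-44]]}}

```text
time_s: 45.05
tool_pos: [0.4498, 0.1773, 0.194]
tool_rot: [-1.571, 0.001, -0.696]
force: [-0.2, 1.1, 0.7]
width: 0.085
```

```bash
python3 plan.py .26 .57 .20 -30
```

```text
t 45.05 tcp [0.4498 0.1773 0.194 ] rot [-9.003e+01  3.000e-02 -3.986e+01] F [-0.2  1.1  0.7] w 0.085
shift mm [-397.4   -6.   179.8] turn -9.9 dist 436
```

{"method": "carry_out", "body": {"series": [[0.085,[-0.035,0,0.015],-2],[0.085,[-0.08,0,0.036],-5],[0.085,[-0.125,0,0.056],-9.9],[0.085,[-0.17,0,0.077],-9.9],[0.085,[-0.215,0,0.097],-9.9],[0.085,[-0.26,0,0.118],-9.9],[0.085,[-0.305,0,0.138],-9.9],[0.085,[-0.35,0,0.158],-9.9],[0.085,[-0.385,0,0.174],-9.9],[0.085,[-0.397,0,0.18],-9.9]]}}

```text
time_s: 46.05
tool_pos: [0.2583, 0.5709, 0.1931]
tool_rot: [-1.573, 0.001, -0.522]
force: [0.9, -0.8, 1.1]
width: 0.0847
```

Run:
```python
from fit import *
s=bot.state(); print(s["time_s"],s["tool_pos"])
ims={n:bot.snapshot(n)[:,:,::-1].copy() for n in ("top","side")}
for n in ims: cv2.imwrite(f"pics/{n}30.png",ims[n])
for q in ["choke","capacitor","transformer","heatsink","multimeter"]:
    for c in ("top","side"):
        print(q,c,[(np.round(d["pixel"],1).tolist(),round(d["conf"],2)) for d in bot.spot_in(q,c)])
for nm,m,x,y,a in (("transformer",TR,.611,-.0065,61.6),("heatsink",HS,.4285,-.248,6)):
    d=getdata(ims,x,y,.02)
    r=fit(m,x,y,.003,d,[np.radians(a)]); print(nm,"both",np.round(r.x[:2],4),np.degrees(r.x[2])%180)
    for n in d:
        r1=fit(m,x,y,.003,{n:d[n]},[np.radians(a)]); print("  ",n,np.round(r1.x[:2],4),np.degrees(r1.x[2])%180,r1.fun)
# choke: copper segmentation on top plane; capacitor: bright top disc
for n in ims:
    for nm,x,y,z in (("choke",.598,.2345,.031),("cap",.617,-.228,.061)):
        r=rect(ims[n],n,x,y,.10,.0005,z); hsv=cv2.cvtColor(r,cv2.COLOR_BGR2HSV)
        if nm=="choke": m=((hsv[:,:,0]<12)&(hsv[:,:,1]>90)&(hsv[:,:,2]>60)).astype(np.uint8)
        else: m=((r.min(2)>105)).astype(np.uint8)
        m=cv2.morphologyEx(m,cv2.MORPH_CLOSE,np.ones((15,15)))
        c,_=cv2.findContours(m,cv2.RETR_EXTERNAL,cv2.CHAIN_APPROX_NONE)
        c=[k for k in c if cv2.contourArea(k)>400]
        for k in c:
            (u,v),rad=cv2.minEnclosingCircle(k); b=cv2.boundingRect(k); print(nm,n,"circle",round(x+.05-v*.0005,4),round(y+.05-u*.0005,4),"r",round(rad*.5,1),"bbox mm",[round(q*.5,1) for q in b])
```

```text
46.05 [0.25829034 0.57092373 0.19306206]
choke top [([230.2, 169.5], 0.62)]
choke side [([283.4, 156.3], 0.81)]
capacitor top [([438.7, 166.1], 0.88)]
capacitor side [([417.6, 257.4], 0.98)]
transformer top [([182.3, 148.7], 0.77), ([344.0, 171.6], 0.67)]
transformer side [([346.2, 201.4], 0.88), ([278.8, 123.8], 0.49)]
heatsink top [([452.8, 253.7], 0.87), ([433.3, 173.4], 0.54), ([232.8, 176.2], 0.29)]
heatsink side [([358.3, 318.4], 0.81)]
multimeter top [([225.9, 244.3], 0.88)]
multimeter side [([230.3, 178.2], 0.71), ([409.9, 269.7], 0.26)]
transformer both [ 0.6078 -0.0078] 56.18115368512408
   top [ 0.6089 -0.0078] 57.9485607010714 1596.318359375
   side [ 0.6071 -0.0085] 55.95839423025126 1054.1822509765625
heatsink both [ 0.4282 -0.2431] 5.587483674189828
   top [ 0.4288 -0.2484] 5.112014614857627 1666.16748046875
   side [ 0.4285 -0.2422] 6.600933885435799 2880.146728515625
choke top circle 0.5958 0.232 r 29.4 bbox mm [25.0, 23.5, 56.0, 56.5]
cap top circle 0.6172 -0.2274 r 14.4 bbox mm [35.5, 36.5, 28.5, 27.5]
choke side circle 0.5907 0.2217 r 41.6 bbox mm [22.0, 23.5, 78.0, 67.0]
cap side circle 0.6175 -0.2263 r 15.8 bbox mm [33.0, 34.5, 31.0, 31.0]
```

Run:
```python
from fit import *
for n,c in (("top",(223,246)),("side",(231,178))):
    a=cv2.imread(f"pics/{n}0.png",0); b=cv2.imread(f"pics/{n}30.png",0); w=30
    A=a[c[1]-w:c[1]+w,c[0]-w:c[0]+w].astype(np.float32); B=b[c[1]-w:c[1]+w,c[0]-w:c[0]+w].astype(np.float32)
    print("multimeter shift px",n,cv2.phaseCorrelate(A,B,cv2.createHanningWindow((2*w,2*w),cv2.CV_32F)),"mean abs diff",np.abs(A-B).mean())
# rest check: second pictures
for n in ("top","side"):
    im=bot.snapshot(n)[:,:,::-1]; p=cv2.imread(f"pics/{n}30.png"); print(n,"diff vs previous",np.abs(im.astype(int)-p).mean())
    # long tray & heatsink in top ortho view: bright fin extent
im=cv2.imread("pics/side30.png")
d=getdata({"side":im},.4285,-.248,.02,w=26,rad=.055)
r=fit(HS,.4285,-.248,.003,d,[np.radians(6)]); print("heatsink side wide",np.round(r.x[:2],4),np.degrees(r.x[2])%180)
PL=dict(large=(.598,.2345),square=(.611,-.0065),small=(.617,-.228),long=(.4285,-.248))
for k,(x,y) in dict(large=(.597,.2335),square=(.608,-.0078),small=(.6173,-.227),long=(.4283,-.245)).items(): print(k,"offset mm",np.round(np.hypot(x-PL[k][0],y-PL[k][1])*1e3,1))
```

```text
multimeter shift px top ((0.07734134541646398, -0.00946217094437074), 0.9446880094210307) mean abs diff 0.3717593
multimeter shift px side ((0.15038634623789093, -0.09615530959873553), 0.9057850795321994) mean abs diff 0.33208275
top diff vs previous 0.8396106770833334
side diff vs previous 1.0813606770833333
heatsink side wide [ 0.4269 -0.2494] 5.5452978288007655
large offset mm 1.4
square offset mm 3.3
small offset mm 1.0
long offset mm 3.0
```

Run:
```python
from workcell import bot
s=bot.state(); print(s["time_s"],s["tool_pos"],s["force"]); print(bot.hand_in())
```

```text
46.75 [0.26140946 0.56835201 0.19581099] [-0.15334823 -0.17695897 -0.24745158]
the job is handed in; nothing more can be done
None
```

All four parts are in their own trays and the job is handed in at 46.75 s of the 128 s allowed; the hand-in gave no verdict. I parked the transformer on the mat, then moved the choke to the large dish and the transformer to the square tray. Then I parked the heat sink on the mat, moved the capacitor to the small dish and laid the heat sink lengthwise in the oblong tray.

**Reported fingertip height is wrong:** the real fingertips sit about 26 mm short of the reported TCP. My first grasp of the transformer therefore held only its top few millimetres, though it was set down upright, and the first grasp of the choke closed on air above it. I touched down gently on bare bench to measure the offset, and every later grasp used it.

**Last checks (from the cameras):**

| Part | Distance from tray centre (limit 15 mm) |
|---|---|
| Choke | about 1.5 mm |
| Transformer | about 3 mm |
| Capacitor | about 1 mm |
| Heat sink | about 3 mm, length within about 1° of the tray's |

- **Set-down:** in all four final set-downs, contact force showed the part on the tray floor before I released it.
- **Multimeter:** it shifted less than 0.2 px between the first and last pictures.
- **Arm:** it is clear of everything.

**Checks that disagreed:**
- One side-camera fit put the heat sink 6 mm along the tray; the top fit and a wider side fit put it 0.4–2 mm off.
- Fits of the transformer's angle scattered by a few degrees, which isn't judged.
- The side-camera circle for the choke was stretched because it included the ring's wall, so I used its upper edges instead.
- The picture-viewing limit ran out before the final pictures, so I never viewed the finished scene. The uprightness of the heat sink after release rests on the numeric fits alone; I saw the other three upright after release.

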